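# Put the garnish tools away in their pinch-catch case

### The job

Put the washed garnish tools on the brown board away: pinch the two orange buttons of the case's lid together to free its catches, lift the lid off and lay it on the green board the same way up. Lay every tool there is in the bay labelled with its handle's colour, handle fully down in the notches and steel tip pointing away from the labels, then pinch the lid again and put it back on so that it sits flat and both catches spring out and hold. Do not disturb the sauce bottle, bowl, mug and onion.

Things in the scene. Friction and masses are not known exactly. Their poses are not given: they have to be found in the camera images.
- case_mid (a point): Grey open plastic case, fixed, 160 mm (x) by 266 (y), walls 5 thick, 52 high. Point: centre of its mouth at wall-top height. x points from the label ledge to the far side, z up. Five bays at y = -92, -46, 0, 46, 92 mm. At the middle of each y end a black keeper, 34 mm wide, out to y = 149, stands 19.5 mm above the walls; its overhang reaches in to y = 137, underside 13.5 mm above the walls.
- lid_grip (a point): Clear loose lid, plate 160 x 266 x 5 mm, 0.36 kg. Point: mid axis, in the pinch grip, 28 mm above the plate's underside (lid on: 28 mm above case_mid, axes as the case's; lid may go on either way round). A rounded seal bead 6 mm deep fits 2 mm inside the walls; on a flat surface the point is 34 mm up. A white block (24 mm in y, 50 in x, top 11 above the point) stands between the two buttons.
- catch_left (a joint): Slide of the lid's +y orange button, m: 0 = sprung out, 0.009 = pinched home, free above 0.006; spring 2 to 5 N. Button plate 40 mm (x) by 6 thick, from 22 below to 12 above lid_grip; the two outer faces are 54 mm apart out, 36 pinched. A 16 mm wide bolt runs outward along y from it, top 17 mm below lid_grip: keep finger tips above that.
- catch_right (a joint): The same for the -y button. The bolts end in tongues (y = 142 mm when out) that spring under the case's keepers. Pinched home they clear the keepers by 4 mm, and the lid lifts straight off, carried by the pinched buttons, and goes back on the same way. Pushing the lid down with catches out does not close it: the tongues land on top of the keepers.
- green_mid (a point): Centre of the top of the green chopping board, 12 mm thick, 300 mm along its x and 200 mm along its y, fixed on the counter.
- red_handle (a point): Centre of the red handle of the melon baller, a loose garnish tool 120 mm long, 70 g, lying on the brown board (12 mm thick) at the start. The handle is a square bar 20 x 20 mm, 82 mm long; x points to the steel tip. None if this tool is not there today.
- red_tip (a point): Steel tip end of the melon baller with the red handle, 79 mm from the handle's centre along the tool. The tip is no wider than the handle.
- yellow_handle (a point): Centre of the yellow handle of the channel knife, a loose garnish tool 120 mm long, 70 g, lying on the brown board (12 mm thick) at the start. The handle is a square bar 20 x 20 mm, 82 mm long; x points to the steel tip. None if this tool is not there today.
- yellow_tip (a point): Steel tip end of the channel knife with the yellow handle, 79 mm from the handle's centre along the tool. The tip is no wider than the handle.
- blue_handle (a point): Centre of the blue handle of the peeler, a loose garnish tool 120 mm long, 70 g, lying on the brown board (12 mm thick) at the start. The handle is a square bar 20 x 20 mm, 82 mm long; x points to the steel tip. None if this tool is not there today.
- blue_tip (a point): Steel tip end of the peeler with the blue handle, 79 mm from the handle's centre along the tool. The tip is no wider than the handle.
- white_handle (a point): Centre of the white handle of the zester, a loose garnish tool 120 mm long, 70 g, lying on the brown board (12 mm thick) at the start. The handle is a square bar 20 x 20 mm, 82 mm long; x points to the steel tip. None if this tool is not there today.
- white_tip (a point): Steel tip end of the zester with the white handle, 79 mm from the handle's centre along the tool. The tip is no wider than the handle.
- black_handle (a point): Centre of the black handle of the apple corer, a loose garnish tool 120 mm long, 70 g, lying on the brown board (12 mm thick) at the start. The handle is a square bar 20 x 20 mm, 82 mm long; x points to the steel tip. None if this tool is not there today.
- black_tip (a point): Steel tip end of the apple corer with the black handle, 79 mm from the handle's centre along the tool. The tip is no wider than the handle.
- bay_red (a point): Where the red handle's centre lies when home in the bay with the red label, 26 mm above the counter; x points away from the labels, z up. The handle lies along x in notches 28 mm wide of two bars (14 mm wide, centres 27 mm to either side in x): notch floor 10 mm below, cheek tops 2 mm above this point, a 40 mm gap between for fingers. The label lies on the ledge, 73 mm to -x.
- bay_yellow (a point): Where the yellow handle's centre lies when home in the bay with the yellow label, 26 mm above the counter; x points away from the labels, z up. The handle lies along x in notches 28 mm wide of two bars (14 mm wide, centres 27 mm to either side in x): notch floor 10 mm below, cheek tops 2 mm above this point, a 40 mm gap between for fingers. The label lies on the ledge, 73 mm to -x.
- bay_blue (a point): Where the blue handle's centre lies when home in the bay with the blue label, 26 mm above the counter; x points away from the labels, z up. The handle lies along x in notches 28 mm wide of two bars (14 mm wide, centres 27 mm to either side in x): notch floor 10 mm below, cheek tops 2 mm above this point, a 40 mm gap between for fingers. The label lies on the ledge, 73 mm to -x.
- bay_white (a point): Where the white handle's centre lies when home in the bay with the white label, 26 mm above the counter; x points away from the labels, z up. The handle lies along x in notches 28 mm wide of two bars (14 mm wide, centres 27 mm to either side in x): notch floor 10 mm below, cheek tops 2 mm above this point, a 40 mm gap between for fingers. The label lies on the ledge, 73 mm to -x.
- bay_black (a point): Where the black handle's centre lies when home in the bay with the black label, 26 mm above the counter; x points away from the labels, z up. The handle lies along x in notches 28 mm wide of two bars (14 mm wide, centres 27 mm to either side in x): notch floor 10 mm below, cheek tops 2 mm above this point, a 40 mm gap between for fingers. The label lies on the ledge, 73 mm to -x.
- sauce_bottle: Bystander: white sauce bottle with a red cap, 170 mm high, beyond the case. Origin at its underside's centre. Leave it alone.
- bowl: Bystander: small steel bowl, 110 mm across, 50 mm high, beyond the green board. Origin at its underside's centre. Leave it alone.
- mug: Bystander: white mug, 85 mm high, beyond the case. Origin at its underside's centre. Leave it alone.
- onion: Bystander: brown onion, 70 mm across, beyond the brown board. Origin at its underside's centre. Leave it alone.

How it is judged:
By the outcome, as a careful person would: the job done as asked, in the order asked, and still so for the second after the job is handed in, with the robot touching nothing.
Of tool_red, tool_yellow, tool_blue, tool_white, tool_black only 3 to 5 are there at a start; the rules pass over those that are not, and their reading is None.
At some moment in a run one of tool_red, tool_yellow, tool_blue, tool_white, tool_black may be knocked a few centimetres aside while the robot is not near it.
Once in a run the grip may slacken for a moment while it holds something.
It also fails if it takes over 210 s, if anything falls off the work surface, if the arm or the gripper's body presses on something with over 40 N, if the wrist force passes 120 N, or if a joint passes its speed limit or range.

### The arm

A 6-joint arm with a two-finger parallel gripper is mounted at the origin on the work surface. World frame = base frame: x ahead of the robot, y to its left, z up, the work surface at z = 0. Lengths are in m, angles in rad, forces in N, time in s.
With the tool pointing down it reaches from about 0.25 to 0.775 m from the base axis. Payload 4 kg.
Tool frame: the origin (TCP) lies at the very end of the fingers, on their centre line; the grasp point (between the pads) lies 19 mm behind it; z points along the fingers, y is the direction in which the jaws open and shut (so a half turn about z gives the same grasp; the last joint's range is limited). The gripper opens to 85 mm and grips with 20 to 120 N. Pads are 22 mm wide; open, the fingers measure 114 mm over their backs; the gripper's body (76 mm by 85 mm) begins 54 mm behind the grasp point. The pads swing forward as they close: fully open they stand 13 mm farther back than shut.
Start: joints at [-1.275, 0.087, 1.371, -0, 1.684, -0.103], TCP at [0.214, -0.507, 0.197] pointing down, gripper open.
Joint ranges: [-3.1, 3.1], [-0.76, 2.03], [0.27, 2.55], [-1.08, 4.22], [0.17, 2.65], [-2.57, 2.57]. Speed limits (rad/s): [2.79, 2.79, 3.14, 3.14, 3.14, 3.14].

### API

Orientations are given as a rotation vector (axis times angle).
In Python, from station import * gives the robot as it stands.
- The arm moves only by the shell command python3 -m inch 'ROWS'. ROWS is JSON, a list of rows, each a list of 5 numbers: the gripper's target within -1 to 1 (fully open at 1, half-way at 0, shut at -1), then the shift along the tool's x, y, z as a fraction of full scale, then the turn about the tool's z as a fraction of full scale. In form: [[jaw, tx, ty, tz, roll], ...]. A call has 1 to 8 rows; each row is the pose to reach, as a shift and turn from the pose commanded when the call began, along the tool's axes at that moment, turning the shorter way round; what a row does not reach only later rows make up. Full scale, the value 1, is 120 mm for a shift and 180 degrees for a turn. A row lasts 1/8 s, in which the tool goes at most 62.5 mm and 10.7 degrees, less where a joint would pass 70% of its speed; a pose out of reach is approached as far as the arm can. A call with a number of a shift or a turn outside -1 to 1 is refused whole. A call with a gripper value outside its range is refused whole. The fingers move at their own pace and stop on an object; the grip force is fixed at half the most. Time passes only in rows, so rows that repeat a pose let the fingers close. It gives the time, the measured TCP pose, the force and the opening at its end, in the units of the state.
- read_state(): the state, without advancing time (a new reading comes with each control period).
- grab_frame(name): name is "scene" or "top" or "wrist"; returns (picture, depth): 480x640x3 uint8, blue, green, red; 480x640 float32, m along the optical axis (not along the pixel's ray), 0 where there is no reading.
- camera_params(name): a dict with "fx", "fy", "cx", "cy" (pixels), "distortion" ([k1, k2, p1, p2, k3] as OpenCV has them; the pictures are not rectified), "cam_to_world" (4x4, takes a point from camera to world coordinates); the wrist camera has in their place "T_tool_cam" (4x4, takes a point from camera to tool coordinates, whose origin is the TCP and whose axes are the flange's). Camera axes: x right, y down, z forward; pixel columns grow to the right and rows downward; lengths in m; the calibration is good to about 2 mm. A picture is of the moment at which its call begins: read the wrist's pose just before it. camera_params takes no time and is no camera call.
- close_job(): hands the job in, once; it reports no verdict.
The state is a dict: "time_s": time; "q": joint angles; "qvel": joint speeds; "joint_torque": joint torques, N m; "eef_pos": TCP position; "tool_rot": TCP orientation; "contact_force": force on the tool from outside, world axes, zero at the start; "torque": the same for the moment, N m; "finger_gap": finger opening in m.
Only numpy, scipy, OpenCV 4.12 (cv2) and the standard library are available. Lean on these libraries where they do the work, as an engineer would, in place of code of your own. Each camera call takes 0.05 s, during which the arm holds its last target.

## Working session

There is one attempt and no reset: what is moved stays moved. The work goes in short steps, Python scripts to look and compute and a shell command to move; the robot and the scene stay as the last step left them, time stands still between calls to the robot, and variables do not carry over. Pictures are saved under pics/ and viewed, and the job is handed in when it is done.

```bash
ls -la; mkdir -p pics
python3 - <<'E'
from station import *
import cv2
s=read_state(); print({k:(v if not hasattr(v,'tolist') else v.tolist()) for k,v in s.items()})
for n in ("scene","top","wrist"):
    im,d=grab_frame(n); cv2.imwrite(f"pics/a_{n}.png",im); p=camera_params(n); print(n,p)
E
```

```text
total 12
drwxr-xr-x  3 agent agent 4096 Dec  6 13:34 .
drwxr-xr-x 23 root  root  4096 Dec  6 13:34 ..
drwxr-xr-x  2 agent agent 4096 Dec  6 13:34 pics
{'time_s': 0.0, 'q': [-1.2751185723026341, 0.08794708580523053, 1.372277648216985, 2.427899425538809e-05, 1.6836431183987546, -0.10308529974214445], 'qvel': [-0.0020769996158676593, -0.0007415737698660267, 0.0008526838006515249, -0.0009817455289380696, -0.000894944731143521, -0.0002669707546379873], 'joint_torque': [0.0003301287051726831, -35.18634796142578, -31.327282190322876, -0.00010693661806726595, 0.010715342068579048, -1.3510494056845346e-05], 'eef_pos': [0.21339024489269615, -0.506271235382252, 0.19623170684900326], 'tool_rot': [-3.0771324611759296, -0.6217888879306748, 0.0003056742719934548], 'contact_force': [0.3789069103186376, -0.06978923117495277, 0.34361930206261365], 'torque': [-0.04441357718608929, 0.007458142030640797, 0.000862472366653088], 'finger_gap': 0.08526787764739027}
scene {'fx': 472.7675979559559, 'fy': 472.7675979559559, 'cx': 320.85503926381966, 'cy': 231.6739894287912, 'distortion': array([-0.00417385,  0.
[... 617 characters left out ...]
00731534, -0.04737219],
       [ 0.00412385, -0.16646643, -0.9860385 ,  1.29758676],
       [ 0.        ,  0.        ,  0.        ,  1.        ]])}
wrist {'fx': 387.7198136008189, 'fy': 387.7198136008189, 'cx': 323.44735735762464, 'cy': 240.21174932983843, 'distortion': array([-0.07791777,  0.        ,  0.        ,  0.        ,  0.        ]), 'T_tool_cam': array([[-1.52909813e-04, -9.52146468e-01, -3.05642079e-01,
         7.93254291e-02],
       [ 9.99999799e-01,  4.24842634e-05, -6.32638750e-04,
         1.99047348e-03],
       [ 6.15349730e-04, -3.05642115e-01,  9.52146270e-01,
        -1.75860185e-01],
       [ 0.00000000e+00,  0.00000000e+00,  0.00000000e+00,
         1.00000000e+00]])}
```

View pics/a_top.png

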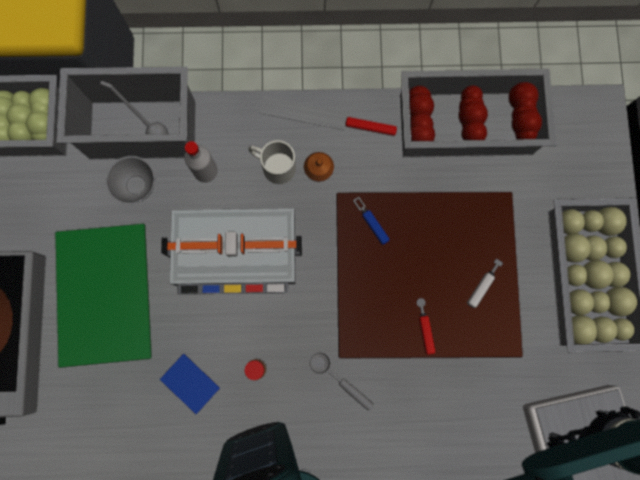

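View pics/a_scene.png

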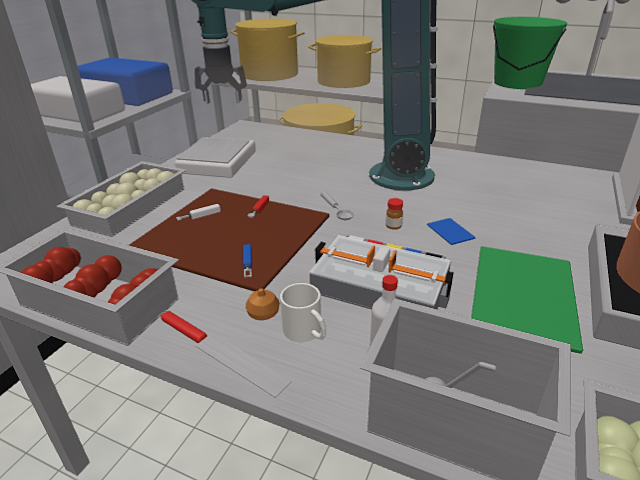

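View pics/a_wrist.png

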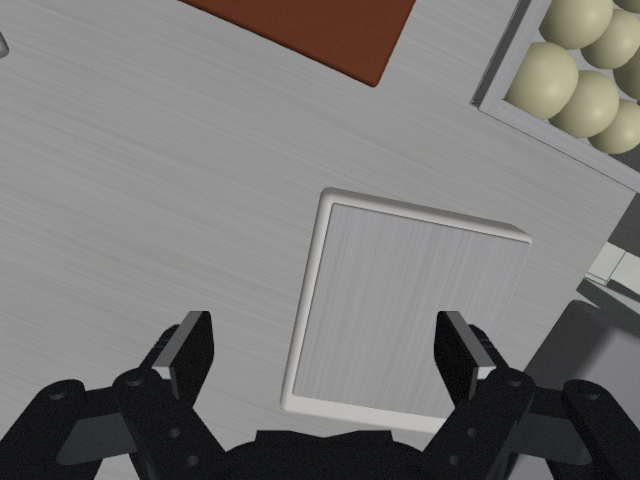

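Top view: lid's orange buttons at about (220,244) and (242,244). The tools are blue (372,220), white (484,285) and red (427,325), with no yellow or black ones. Labels run left to right black, blue, yellow, red, white at row 289. The green board is at (103,295). Next I'll measure.

```bash
cat > h.py <<'E'
from station import *
import cv2, numpy as np
from scipy.spatial.transform import Rotation as R
def und(p,uv):
    K=np.array([[p['fx'],0,p['cx']],[0,p['fy'],p['cy']],[0,0,1]])
    return cv2.undistortPoints(np.array(uv,float).reshape(-1,1,2),K,np.array(p['distortion'])).reshape(-1,2)
def T_of(name,s=None):
    p=camera_params(name)
    if name!='wrist': return p,np.array(p['cam_to_world'])
    T=np.eye(4);T[:3,:3]=R.from_rotvec(s['tool_rot']).as_matrix();T[:3,3]=s['eef_pos']
    return p,T@np.array(p['T_tool_cam'])
def plane(name,uv,z,s=None):
    p,T=T_of(name,s); n=und(p,uv); d=np.c_[n,np.ones(len(n))]@T[:3,:3].T; o=T[:3,3]
    t=(z-o[2])/d[:,2]; return o+d*t[:,None]
def proj(name,X,s=None):
    p,T=T_of(name,s); X=np.array(X,float).reshape(-1,3); c=(X-T[:3,3])@T[:3,:3]
    K=np.array([[p['fx'],0,p['cx']],[0,p['fy'],p['cy']],[0,0,1]])
    return cv2.projectPoints(c,np.zeros(3),np.zeros(3),K,np.array(p['distortion']))[0].reshape(-1,2)
def hsv(im): return cv2.cvtColor(im,cv2.COLOR_BGR2HSV)
COL=dict(red=[((0,150,60),(7,255,255)),((173,150,60),(180,255,255))],blue=[((105,130,60),(128,255,255))],
 white=[((0,0,150),(180,60,255))],orange=[((8,150,120),(18,255,255))],green=[((50,120,50),(80,255,255))],yellow=[((20,130,100),(32,255,255))])
def mask(im,c):
    h=hsv(im);m=np.zeros(im.shape[:2],np.uint8)
    for a,b in COL[c]: m|=cv2.inRange(h,a,b)
    return m
def blobs(m,amin=25,roi=None):
    if roi is not None:
        q=np.zeros_like(m);x0,y0,x1,y1=roi;q[y0:y1,x0:x1]=m[y0:y1,x0:x1];m=q
    cs,_=cv2.findContours(m,cv2.RETR_EXTERNAL,cv2.CHAIN_APPROX_NONE)
    return sorted([c for c in cs if cv2.contourArea(c)>=amin],key=cv2.contourArea,reverse=True)
E
python3 - <<'E'
from h import *
s=read_state()
im,d=grab_frame('top')
def rep(c,roi,z,amin=25):
    for k in blobs(mask(im,c),amin,roi)[:4]:
        r=cv2.minAreaRect(k); w=plane('top',cv2.boxPoints(r),z)
        ct=plane('top',[r[0]],z)[0]
        print(c,np.round(r[0],1),'ctr',np.round(ct,4),'sides',np.round([np.linalg.norm(w[1]-w[0]),np.linalg.norm(w[2]-w[1])],4),'angs',np.round(np.degrees([np.arctan2(*(w[1]-w[0])[1::-1]),np.arctan2(*(w[2]-w[1])[1::-1])]),1))
rep('green',(40,210,170,380),0.012)
for c in('red','blue','white'): rep(c,(338,194,522,357),0.032)
rep('orange',(160,200,310,290),0.075)
rep('white',(160,225,310,265),0.091,10)
for c in('red','blue','white','yellow'): rep(c,(160,284,310,296),0.012,8)
v=im[190:300,150:320];cv2.imwrite('pics/z1.png',cv2.resize(v,None,fx=4.5,fy=4.5,interpolation=cv2.INTER_CUBIC))
E
```

```text
green [101.5 295.1] ctr [0.4782 0.4032 0.012 ] sides [0.2037 0.3038] angs [ -88.2 -175.6]
red [433.9 307.1] ctr [ 0.4368 -0.3201  0.032 ] sides [0.3693 0.2204] angs [-88.8 177.7]
blue [375.9 226.6] ctr [ 0.6159 -0.2017  0.032 ] sides [0.0193 0.0818] angs [ -57.1 -148.7]
white [481.8 290.1] ctr [ 0.4715 -0.4258  0.032 ] sides [0.0745 0.0126] angs [ -35.5 -124.6]
orange [200.4 241.7] ctr [0.5818 0.1768 0.075 ] sides [0.0344 0.0818] angs [ -3.  -95.2]
orange [263.5 244. ] ctr [0.5743 0.0432 0.075 ] sides [0.0784 0.0129] angs [-91.1 179.3]
orange [291.5 244. ] ctr [ 0.5732 -0.0162  0.075 ] sides [0.0148 0.0129] angs [-91.1 179.1]
orange [171. 246.] ctr [0.5737 0.2387 0.075 ] sides [0.0127 0.0129] angs [ -91.1 -178.9]
white [230.5 242.5] ctr [0.5761 0.1109 0.091 ] sides [0.0147 0.0403] angs [ -91.1 -179.9]
white [177.5 245. ] ctr [0.5729 0.2215 0.091 ] sides [0.0063 0.0254] angs [ -91.1 -179. ]
white [285.5 243.5] ctr [ 0.5718 -0.004   0.091 ] sides [0.0233 0.0063] angs [ -0.7 -91.1]
red [253.5 288. ] ctr [0.4872 0.0704 0.012 ] sides [0.033  0.0132] angs [-91.1 179.7]
blue [210.5 288.5] ctr [0.4879 0.1649 0.012 ] sides [0.0336 0.0135] angs [ -86.7 -175.2]
white [275.  287.5] ctr [0.4874 0.0231 0.012 ] sides [0.0308 0.011 ] angs [-91.1 179.3]
yellow [232.  288.5] ctr [0.487  0.1176 0.012 ] sides [0.0352 0.0154] angs [ -91.1 -180. ]
```

View pics/z1.png

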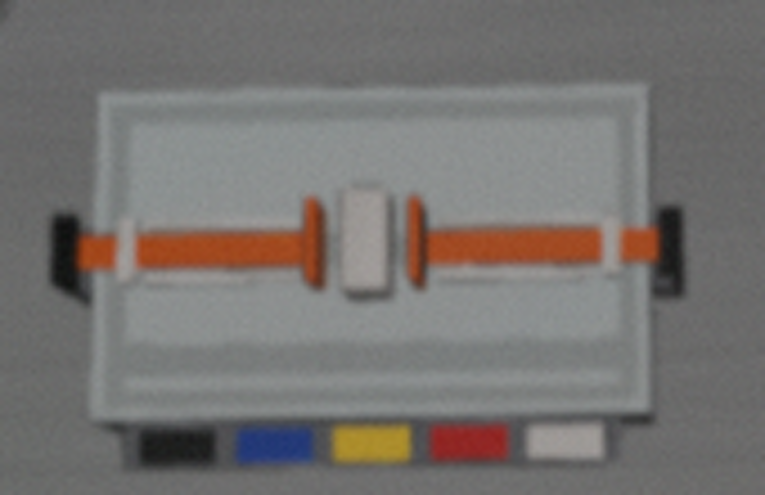

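```bash
cat >> h.py <<'E'
def go(x,y,z,yaw=0.0):
    "needed shift (fractions) in tool axes, yaw = wanted world angle of tool x axis, deg (mod 180 choice nearest)"
    s=read_state();M=R.from_rotvec(s['tool_rot']).as_matrix()
    d=M.T@(np.array([x,y,z])-s['eef_pos'])/0.12
    cur=np.degrees(np.arctan2(M[1,0],M[0,0]));dy=(yaw-cur+90)%180-90
    print('t',round(s['time_s'],2),'pos',np.round(s['eef_pos'],4),'yaw',round(cur,2),'tilt',round(np.degrees(np.arccos(-M[2,2])),2),'| shift',np.round(d,3),'roll',round(-dy/180,4),'| q6',round(s['q'][5],2),'F',np.round(s['contact_force'],1),'gap',round(s['finger_gap'],4))
E
python3 -m inch '[[1,0,0,-0.4,0.05],[1,0,0,-0.7,0.1],[1,0,0,-0.7,0.127],[1,0,0,-0.7,0.127]]'; python3 -c "
from h import *
go(0.5,0.11,0.30)"
```

```text
time_s: 0.7
eef_pos: [0.2136, -0.5069, 0.2816]
tool_rot: [3.141, 0.001, 0.0]
contact_force: [0.8, 0.4, -0.5]
finger_gap: 0.0853
t 0.7 pos [ 0.2136 -0.5069  0.2816] yaw 0.05 tilt 0.02 | shift [ 2.391 -5.139 -0.155] roll 0.0003 | q6 0.29 F [ 0.8  0.4 -0.5] gap 0.0853
```

```bash
python3 -m inch '[[1,0.2,-0.4,-0.05,0],[1,0.4,-0.8,-0.1,0],[1,0.5,-1,-0.15,0]]' >/dev/null
python3 -m inch '[[1,0.25,-0.45,0,0],[1,0.45,-0.9,0,0],[1,0.5,-1,0,0]]'>/dev/null
python3 -m inch '[[1,0.25,-0.45,0,0],[1,0.45,-0.9,0,0],[1,0.5,-1,0,0]]'
python3 -m inch '[[1,0.25,-0.45,0,0],[1,0.45,-0.9,0,0],[1,0.5,-1,0,0]]'>/dev/null
python3 -m inch '[[1,0.2,-0.45,0,0],[1,0.35,-0.9,0,0],[1,0.4,-1,0,0],[1,0.4,-1,0,0]]'
python3 -c "
from h import *
go(0.5,0.11,0.30)
s=read_state();im,d=grab_frame('wrist');cv2.imwrite('pics/b.png',im)
s2=read_state();print(s2['time_s'],s['qvel'])"
```

```text
time_s: 1.82
eef_pos: [0.3942, -0.1449, 0.2988]
tool_rot: [-3.141, -0.008, 0.001]
contact_force: [0.6, 0.2, 0.3]
finger_gap: 0.0857
time_s: 2.7
eef_pos: [0.5019, 0.092, 0.2986]
tool_rot: [3.14, -0.001, -0.003]
contact_force: [-0.4, 0.1, 0.0]
finger_gap: 0.0855
t 2.7 pos [0.5019 0.092  0.2986] yaw -0.03 tilt 0.12 | shift [-0.016 -0.15  -0.012] roll -0.0001 | q6 1.64 F [-0.4  0.1  0. ] gap 0.0855
2.75 [-0.02675239 -0.02372289  0.00858492 -0.00612558  0.00677869 -0.00145601]
```

View pics/b.png

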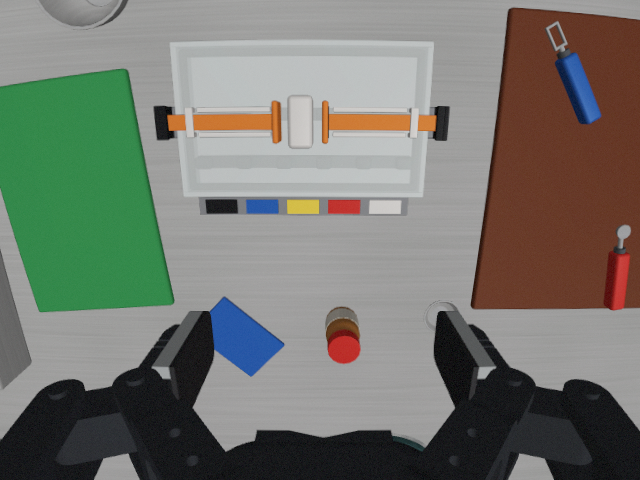

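Wrist view: white block at (300,122), buttons at (276,122) and (325,122), keepers at (163,122) and (441,122). The catches are out.

```bash
cat > meas_lid.py <<'E'
from h import *
def meas(s,im,name='wrist',roi=(140,80,470,170),dz=0.0):
    k=max(1,0); m=mask(im,'orange'); b=blobs(m,15,roi)
    allp=np.vstack([c.reshape(-1,2) for c in b])
    ctrs=[]
    for c in b:
        x,y,w,h=cv2.boundingRect(c); print('orange box',x,y,w,h)
E
python3 - <<'E'
from h import *
s=read_state();im,d=grab_frame('wrist')
print(s['eef_pos'])
m=mask(im,'orange')
for c in blobs(m,15,(140,80,470,170)): print('or',cv2.boundingRect(c))
h=hsv(im)
# bolt centreline : columns 200-265 and 335-405
L=[]
for cols in (range(198,266,4),range(334,408,4)):
    for u in cols:
        r=np.nonzero(m[80:170,u])[0]+80
        if len(r)>5: L.append((u,(r.min()+r.max())/2.))
P=plane('wrist',L,0.063,s)
a=np.polyfit(P[:,1],P[:,0],1); print('bolt line x=%.4f*y+%.4f yaw %.2f deg'%(a[0],a[1],-np.degrees(np.arctan(a[0]))), 'resid',np.std(P[:,0]-np.polyval(a,P[:,1])))
# block
g=cv2.inRange(h,(0,0,205),(180,40,255)); 
for c in blobs(g,100,(280,85,322,155)):
    r=cv2.minAreaRect(c);w=plane('wrist',cv2.boxPoints(r),0.091,s);print('block',r[0],plane('wrist',[r[0]],0.091,s)[0],np.linalg.norm(np.diff(w,axis=0),axis=1),d[int(r[0][1]),int(r[0][0])])
# keepers black
k=cv2.inRange(h,(0,0,0),(180,255,60))
for c in blobs(k,50,(140,90,175,150))+blobs(k,50,(425,90,460,150)):
    x,y,w,hh=cv2.boundingRect(c);print('keeper',x,y,w,hh,plane('wrist',[[x,y+hh/2],[x+w,y+hh/2],[x+w/2,y+hh/2]],0.0715,s)[:,:2].tolist())
# labels
for c in ('blue','yellow','red'):
    for b in blobs(mask(im,c),50,(195,195,410,218)):
        r=cv2.minAreaRect(b)
        for z in (0.012,0.04,0.05): print(c,z,plane('wrist',[r[0]],z,s)[0])
        uu=int(r[0][0]);vv=int(r[0][1]);p,T=T_of('wrist',s);n=und(p,[r[0]])[0];print('depth pt',(T@np.r_[n*d[vv,uu],d[vv,uu],1])[:3])
E
```

```text
[0.5017324  0.09141835 0.29900988]
or (193, 101, 87, 42)
or (328, 114, 81, 16)
or (417, 115, 19, 16)
or (167, 115, 18, 16)
or (322, 101, 5, 42)
bolt line x=0.0034*y+0.5766 yaw -0.20 deg resid 0.00029490167018995196
keeper 154 106 20 34 [[0.5774981405139751, 0.26211428452767005], [0.5770408911283479, 0.24127294077025768], [0.5772617503826197, 0.251666789428544]]
keeper 432 106 16 34 [[0.5758892155855092, -0.019670943570181607], [0.576094790763572, -0.03604844231602501], [0.5759876193060688, -0.027847760751057826]]
blue 0.012 [0.47682328 0.16567143 0.012     ]
blue 0.04 [0.483183   0.16109556 0.04      ]
blue 0.05 [0.48545433 0.15946132 0.05      ]
depth pt [0.4850542  0.15974922 0.04823832]
yellow 0.012 [0.47602462 0.11552148 0.012     ]
yellow 0.04 [0.48243266 0.11397982 0.04      ]
yellow 0.05 [0.48472124 0.11342922 0.05      ]
depth pt [0.48435601 0.11351709 0.0484041 ]
red 0.012 [0.47655068 0.06608425 0.012     ]
red 0.04 [0.48292689 0.06753368 0.04      ]
red 0.05 [0.48520411 0.06805133 0.05      ]
depth pt [0.48546662 0.068111   0.05115277]
```

```bash
python3 -m inch '[[1,0.3,-0.1,0.2,0],[1,0.6,-0.18,0.6,0],[1,0.63,-0.18,1,0],[1,0.63,-0.18,1,0],[1,0.63,-0.18,1,0]]'
python3 -c "
from h import *
go(0.577,0.113,0.067)"
```

```text
time_s: 3.42
eef_pos: [0.5781, 0.1136, 0.1821]
tool_rot: [-3.142, 0.003, -0.006]
contact_force: [-0.4, -0.6, 0.5]
finger_gap: 0.0856
t 3.42 pos [0.5781 0.1136 0.1821] yaw -0.1 tilt 0.21 | shift [-0.012  0.005  0.959] roll -0.0006 | q6 1.67 F [-0.4 -0.6  0.5] gap 0.0856
```

```bash
python3 -m inch '[[1,0,0,0.3,0],[1,0,0,0.6,0],[1,0,0,0.8,0],[1,0,0,0.9,0],[1,0,0,0.95,0],[1,0,0,0.95,0],[1,0,0,0.95,0]]'
python3 -c "
from h import *
go(0.577,0.113,0.067)
s=read_state();im,d=grab_frame('wrist');cv2.imwrite('pics/c.png',im)
im,d=grab_frame('scene');cv2.imwrite('pics/c2.png',cv2.resize(im[200:330,280:480],None,fx=4,fy=4))"
```

```text
time_s: 4.3
eef_pos: [0.5782, 0.1147, 0.0669]
tool_rot: [-3.141, 0.0, -0.004]
contact_force: [0.6, 0.2, 0.4]
finger_gap: 0.0856
t 4.3 pos [0.5782 0.1147 0.0669] yaw -0.01 tilt 0.15 | shift [-0.01   0.015 -0.001] roll -0.0001 | q6 1.67 F [0.6 0.2 0.4] gap 0.0856
```

View pics/c.png

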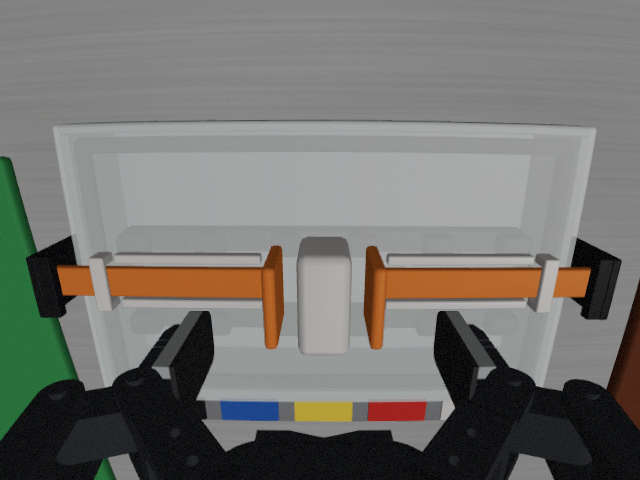

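View pics/c2.png

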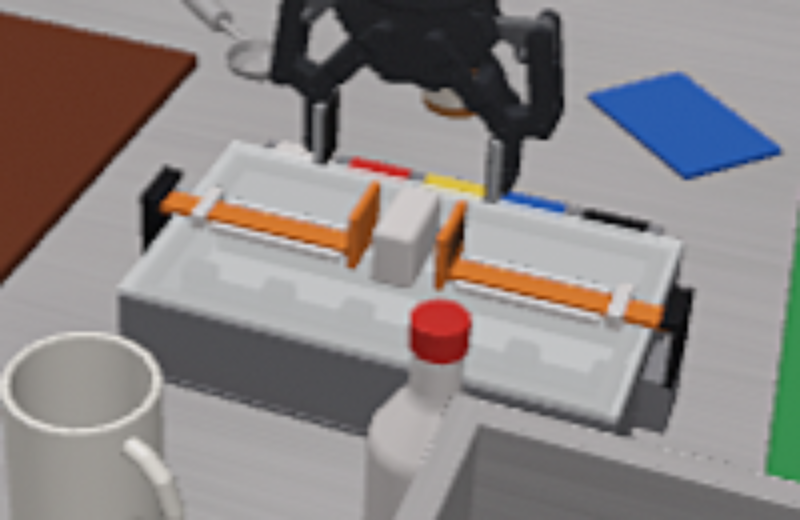

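```bash
python3 -c "
from h import *
s=read_state()
print(proj('wrist',[[.577,.113,.091],[.577+.025,.113,.091],[.577-.025,.113,.091],s['eef_pos'],[.577,.14,.092],[.577,.086,.092],[.602,.113,.091],[.552,.113,.091]],s))
print(proj('scene',[[.577,.113,.091],[.577,.140,.092],[.577,.086,.092]])) 
im,d=grab_frame('wrist'); print(d[265,273],d[350,455],d[345,195])
p,T=T_of('wrist',s)
T2=np.array(p['T_tool_cam'])
for uv in ((455,350),(195,345),(440,311),(207,311),(488,372)):
  n=und(p,[uv])[0]; z=d[uv[1],uv[0]]; print(uv,(T2@np.r_[n*z,z,1])[:3])
"
```

```text
[[324.26471359 310.64980912]
 [324.28869021 256.86611688]
 [324.2407893  359.24675408]
 [320.73356608 285.41109185]
 [262.17788859 311.59339435]
 [386.36500328 311.60742323]
 [324.28869021 256.86611688]
 [324.2407893  359.24675408]]
[[380.1023403  251.34498402]
 [392.53850201 253.77182891]
 [367.95079022 248.18278226]]
0.1679617 0.12446833 0.12644586
(455, 350) [ 0.00785594  0.04430853 -0.06827242]
(195, 345) [ 0.00833461 -0.04111287 -0.06611684]
(440, 311) [ 0.01221039  0.04414848 -0.04966948]
(207, 311) [ 0.01215748 -0.04137545 -0.04961682]
(488, 372) [ 0.0103069   0.0489756  -0.08336058]
```

```bash
python3 -c "
from h import *
s=read_state();p=camera_params('wrist')
M=R.from_rotvec(s['tool_rot']).as_matrix()
for z in (0,-.013,-.03,-.05):
  for x in (.011,-.011):
    print(z,x,proj('wrist',[M@np.array([x,-.0428,z])+s['eef_pos']],s))
im,d=grab_frame('wrist')
T2=np.array(p['T_tool_cam'])
for v in range(305,420,8):
  row=[]
  for u in (165,180,195,205):
    n=und(p,[(u,v)])[0]; z=d[v,u]; row.append(np.round((T2@np.r_[n*z,z,1])[:3]*1000))
  print(v,row)
cv2.imwrite('pics/c3.png',cv2.resize(im[280:440,120:300],None,fx=4,fy=3.5))
"
```

```text
0 0.011 [[233.09788679 264.60458245]]
0 -0.011 [[236.3586849  305.04848529]]
-0.013 0.011 [[226.8198297  274.99582449]]
-0.013 -0.011 [[230.58530293 317.69395402]]
-0.03 0.011 [[217.20112338 290.95537852]]
-0.03 -0.011 [[221.81859196 336.94808182]]
-0.05 0.011 [[203.20245394 314.26909654]]
-0.05 -0.011 [[209.23505846 364.70034447]]
305 [array([-14., -82.,   5.]), array([-14., -74.,   6.]), array([-13., -66.,   4.]), array([-13., -60.,   4.])]
313 [array([-21., -85.,  10.]), array([-21., -77.,  10.]), array([ 12., -45., -52.]), array([ 12., -41., -52.])]
321 [array([-26., -86.,   9.]), array([-26., -77.,   9.]), array([ 12., -43., -57.]), array([  9., -42., -52.])]
329 [array([-31., -86.,  10.]), array([ 13., -46., -64.]), array([ 12., -42., -62.]), array([  7., -41., -54.])]
337 [array([  9., -53., -62.]), array([ 13., -45., -69.]), array([ 11., -41., -65.]), array([  5., -41., -55.])]
345 [array([  8., -51., -66.]), array([ 13., -43., -73.]), array([  8., -41., -66.]), array([  2., -41., -56.])]
353 [array([ 13., -46., -77.]), array([ 12., -42., -77.]), array([  6., -41., -67.]), ar
[... 249 characters left out ...]
]
377 [array([  9., -44., -84.]), array([  7., -41., -81.]), array([ -2., -41., -70.]), array([ -8., -41., -61.])]
385 [array([ 13., -41., -92.]), array([  5., -41., -82.]), array([ -4., -41., -70.]), array([-68., -68.,  10.])]
393 [array([ 13., -39., -96.]), array([  2., -42., -82.]), array([ -7., -42., -71.]), array([-74., -68.,  10.])]
401 [array([  14.,  -38., -100.]), array([  19.,  -31., -105.]), array([-10., -41., -72.]), array([-88., -73.,  19.])]
409 [array([  18.,  -34., -107.]), array([  19.,  -30., -108.]), array([-92., -79.,  17.]), array([-93., -73.,  18.])]
417 [array([  18.,  -33., -109.]), array([  18.,  -30., -110.]), array([  18.,  -26., -110.]), array([-99., -73.,  17.])]
```

View pics/c3.png

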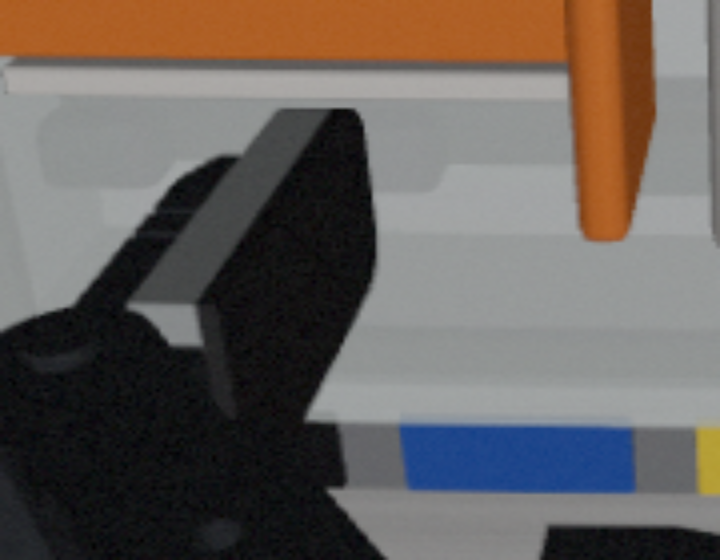

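```bash
python3 -c "
from h import *
for z in (.067,.08,.1,.117): print(z,proj('scene',[[.589,.156,z],[.589,.071,z]]).round(0).tolist(), proj('top',[[.578,.156,z],[.578,.071,z]]).round(0).tolist())
im,d=grab_frame('scene')
p,T=T_of('scene')
for uv in ((360,239),(403,247),(402,235),(360,230)):
  n=und(p,[uv])[0]; z=d[uv[1],uv[0]]; print(uv,(T@np.r_[n*z,z,1])[:3])
cv2.imwrite('pics/c4.png',cv2.resize(im[180:280,320:450],None,fx=6,fy=6))
"
```

```text
0.067 [[398.0, 268.0], [359.0, 259.0]] [[211.0, 244.0], [251.0, 243.0]]
0.08 [[398.0, 263.0], [359.0, 254.0]] [[210.0, 243.0], [250.0, 242.0]]
0.1 [[399.0, 255.0], [359.0, 246.0]] [[208.0, 241.0], [249.0, 241.0]]
0.117 [[399.0, 248.0], [360.0, 240.0]] [[207.0, 240.0], [248.0, 239.0]]
(360, 239) [0.58939738 0.07179315 0.11890335]
(403, 247) [0.59003147 0.16358758 0.12293153]
(402, 235) [0.58727337 0.15874988 0.14860832]
(360, 230) [0.5890195  0.07099282 0.14047781]
```

View pics/c4.png

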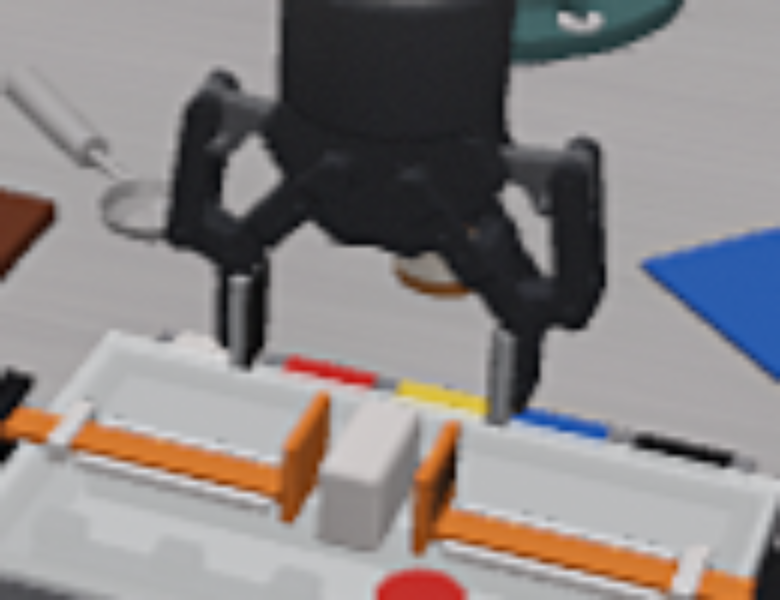

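The fingertips appear about 50 mm above the reported TCP, in both the wrist and scene cameras. I'll lift a little and close the fingers to calibrate where they really end.

```bash
python3 -m inch '[[-1,0,0,-0.25,0],[-1,0,0,-0.35,0],[-1,0,0,-0.35,0],[-1,0,0,-0.35,0],[-1,0,0,-0.35,0],[-1,0,0,-0.35,0],[-1,0,0,-0.35,0],[-1,0,0,-0.35,0]]'
python3 -c "
from h import *
s=read_state()
im,d=grab_frame('scene')
p,T=T_of('scene')
cv2.imwrite('pics/d4.png',cv2.resize(im[160:280,320:450],None,fx=5,fy=5))
for z in (0,-.02,-.037,-.05): print(z,proj('scene',[s['eef_pos']-np.array([-.011,0,z])]),proj('wrist',[s['eef_pos']-np.array([-.011,0,z])],s))
im,d=grab_frame('wrist');cv2.imwrite('pics/d5.png',im)
"
```

```text
time_s: 5.55
eef_pos: [0.5773, 0.1147, 0.1073]
tool_rot: [3.141, -0.0, -0.0]
contact_force: [-0.0, -0.4, 0.0]
finger_gap: -0.0
0 [[379.5730851  247.78960159]] [[320.67547011 264.72449673]]
-0.02 [[380.06903498 239.63417825]] [[320.33365601 281.45007332]]
-0.037 [[380.49903036 232.5613316 ]] [[319.97786472 298.89428832]]
-0.05 [[380.83322303 227.06303847]] [[319.6523012  314.88798792]]
```

View pics/d4.png

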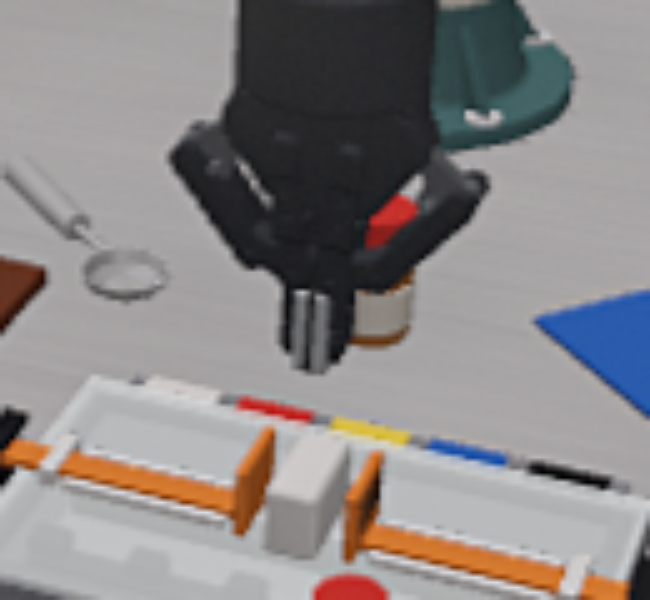

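View pics/d5.png

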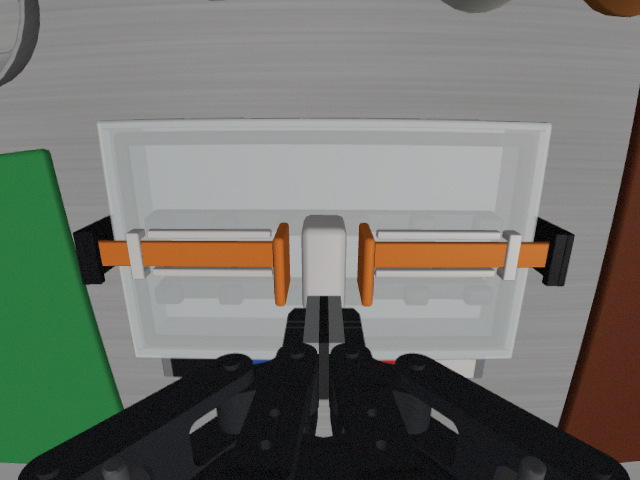

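Camera evidence says the real finger end lies about 36 mm behind the reported TCP. A contact test settles it: close at reported z≈0.068. A gap of 36 mm means the statement is right, and full closing above the buttons means the cameras are.

```bash
python3 -m inch '[[1,0,0,0,0],[1,0,0,0,0],[1,0,0,0,0],[1,0,0,0,0],[1,0,0,0.2,0],[1,0,0,0.33,0],[1,0,0,0.33,0]]'
python3 -m inch '[[-0.5,0,0,0,0],[-0.5,0,0,0,0],[-0.5,0,0,0,0],[-0.5,0,0,0,0],[-0.5,0,0,0,0],[-0.5,0,0,0,0]]'
```

```text
time_s: 6.52
eef_pos: [0.5758, 0.1145, 0.0657]
tool_rot: [3.141, -0.0, -0.007]
contact_force: [0.1, 0.1, 0.0]
finger_gap: 0.0855
time_s: 7.28
eef_pos: [0.5773, 0.1146, 0.0678]
tool_rot: [3.141, -0.0, 0.0]
contact_force: [0.5, 0.1, -0.6]
finger_gap: 0.0216
```

The gap reached 21.6 mm above the block, so the real tips are about 36 mm higher than reported. Reopening and descending accordingly.

```bash
python3 -m inch '[[1,0,0,0,0],[1,0,0,0,0],[1,0,0,0,0],[1,0,0,0.1,0],[1,0,0,0.2,0],[1,0,0,0.32,0],[1,0,0,0.32,0],[1,0,0,0.32,0]]'
python3 -c "
from h import *
go(0.577,0.115,0.030)
s=read_state();im,d=grab_frame('wrist');cv2.imwrite('pics/e.png',im)
im,d=grab_frame('scene');cv2.imwrite('pics/e2.png',cv2.resize(im[160:280,320:450],None,fx=5,fy=5))
"
```

```text
time_s: 8.28
eef_pos: [0.5774, 0.1146, 0.0293]
tool_rot: [3.141, -0.0, -0.0]
contact_force: [0.0, 0.5, 0.9]
finger_gap: 0.0857
t 8.28 pos [0.5774 0.1146 0.0293] yaw -0.01 tilt 0.01 | shift [-0.003 -0.003 -0.006] roll -0.0001 | q6 1.67 F [0.  0.5 0.9] gap 0.0857
```

View pics/e.png

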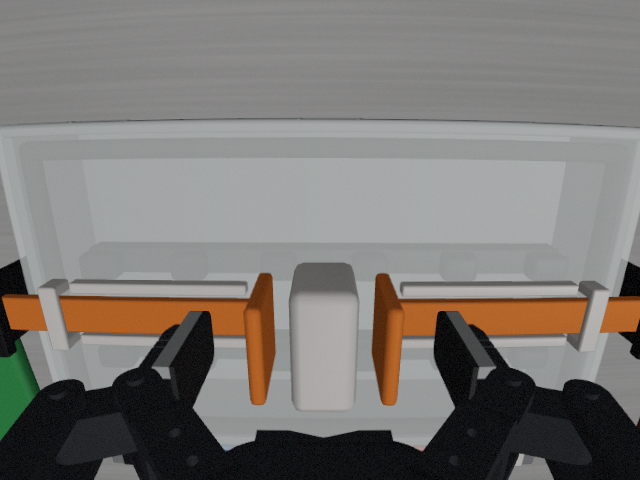

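View pics/e2.png

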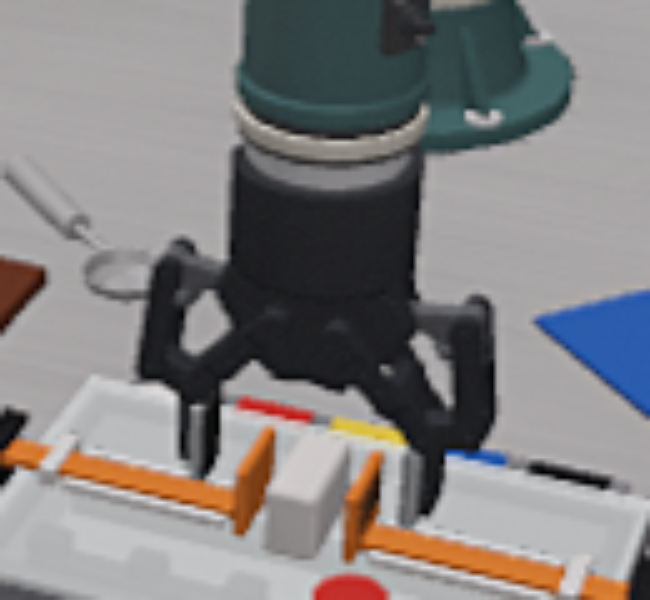

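```bash
python3 -m inch '[[-1,0,0,0,0],[-1,0,0,0,0],[-1,0,0,0,0],[-1,0,0,0,0],[-1,0,0,0,0],[-1,0,0,0,0]]'
python3 -c "
from h import *
go(0.577,0.115,0.030)
s=read_state();im,d=grab_frame('wrist');cv2.imwrite('pics/f.png',im)
"
```

```text
time_s: 9.12
eef_pos: [0.5784, 0.1148, 0.0314]
tool_rot: [-3.141, 0.0, -0.005]
contact_force: [-0.7, 0.7, 5.9]
finger_gap: 0.0335
t 9.12 pos [0.5784 0.1148 0.0314] yaw -0.01 tilt 0.18 | shift [-0.012 -0.002  0.012] roll -0.0001 | q6 1.67 F [-0.7  0.7  5.9] gap 0.0335
```

View pics/f.png

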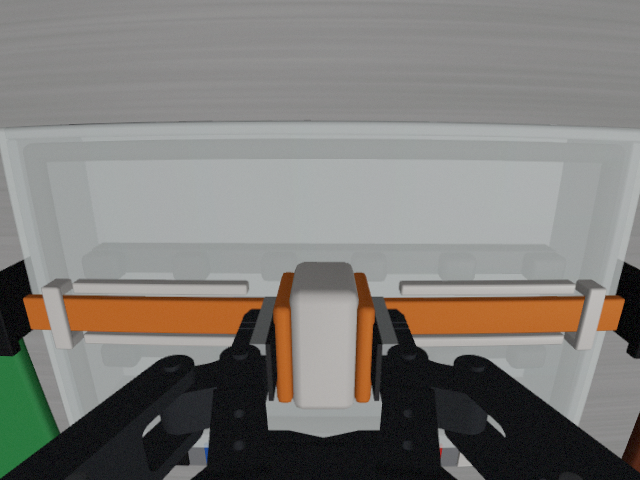

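```bash
python3 -m inch '[[-1,0,0,-0.1,0],[-1,0,0,-0.2,0],[-1,0,0,-0.4,0],[-1,0,0,-0.7,0],[-1,0,0,-1,0],[-1,0,0,-1,0],[-1,0,0,-1,0]]'
python3 -c "
from h import *
im=cv2.imread('pics/a_top.png')
c=blobs(mask(im,'green'),100,(40,210,170,380))[0]
q=cv2.approxPolyDP(c,10,True).reshape(-1,2);P=plane('top',q,0.012);print(q.tolist(),P[:,:2].round(4).tolist(),P.mean(0))
for i in range(len(P)):
  e=P[(i+1)%len(P)]-P[i];print(np.linalg.norm(e).round(4),np.degrees(np.arctan2(e[1],e[0])).round(2))
print('bottle cap',plane('top',[[192,149]],.17),'mug',plane('top',[[280,160]],.085))
go(0.577,0.115,0.15)
s=read_state();im,d=grab_frame('wrist');cv2.imwrite('pics/g.png',im)
im,d=grab_frame('scene');cv2.imwrite('pics/g2.png',im[130:380,200:600])
"
```

```text
time_s: 10.05
eef_pos: [0.5764, 0.1146, 0.1477]
tool_rot: [3.141, -0.0, -0.004]
contact_force: [-0.0, -0.6, -3.4]
finger_gap: 0.0336
[[143, 224], [56, 233], [59, 366], [150, 356]] [[0.6354, 0.3169], [0.6185, 0.5096], [0.3278, 0.4877], [0.3449, 0.2937]] [0.48164892 0.40197593 0.012     ]
0.1934 95.01
0.2915 -175.69
0.1948 -84.99
0.2915 4.58
bottle cap [[0.75430813 0.17831585 0.17      ]] mug [[0.75538396 0.00575598 0.085     ]]
t 10.05 pos [0.5764 0.1146 0.1477] yaw -0.01 tilt 0.15 | shift [ 0.005 -0.004 -0.02 ] roll -0.0001 | q6 1.67 F [-0.  -0.6 -3.4] gap 0.0336
```

View pics/g.png

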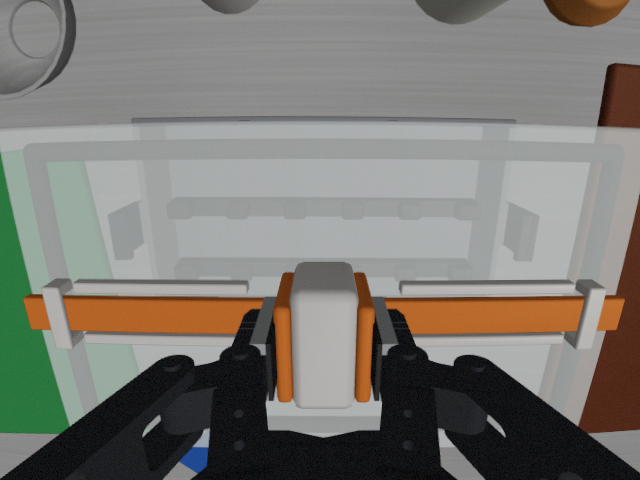

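View pics/g2.png

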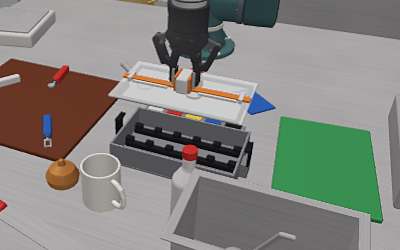

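```bash
python3 -m inch '[[-1,-0.2,-0.2,0,0],[-1,-0.4,-0.5,0,0],[-1,-0.6,-0.85,0,0],[-1,-0.79,-1,0,0]]' >/dev/null
python3 -m inch '[[-1,0,-0.3,0,0],[-1,0,-0.6,0,0],[-1,0,-0.9,0,0],[-1,0,-1,0,0]]' >/dev/null
python3 -m inch '[[-1,0,-0.2,0,-0.05],[-1,0,-0.4,0,-0.1],[-1,0,-0.4,0,-0.15],[-1,0,-0.4,0,-0.2],[-1,0,-0.4,0,-0.25],[-1,0,-0.4,0,-0.3]]' >/dev/null
python3 -m inch '[[-1,0,0,0,-0.05],[-1,0,0,0,-0.1],[-1,0,0,0,-0.15],[-1,0,0,0,-0.2],[-1,0,0,0,-0.225],[-1,0,0,0,-0.225]]'
python3 -c "
from h import *
go(0.481,0.402,-0.004,94.5)
s=read_state();im,d=grab_frame('wrist');cv2.imwrite('pics/h1.png',im)
im,d=grab_frame('top');cv2.imwrite('pics/h2.png',im)
"
```

```text
time_s: 12.65
eef_pos: [0.4823, 0.4016, 0.1479]
tool_rot: [-2.135, -2.305, 0.004]
contact_force: [-0.6, 0.2, -2.8]
finger_gap: 0.0335
t 12.65 pos [0.4823 0.4016 0.1479] yaw 94.39 tilt 0.16 | shift [ 0.006 -0.007  1.266] roll -0.0006 | q6 0.53 F [-0.6  0.2 -2.8] gap 0.0335
```

View pics/h1.png

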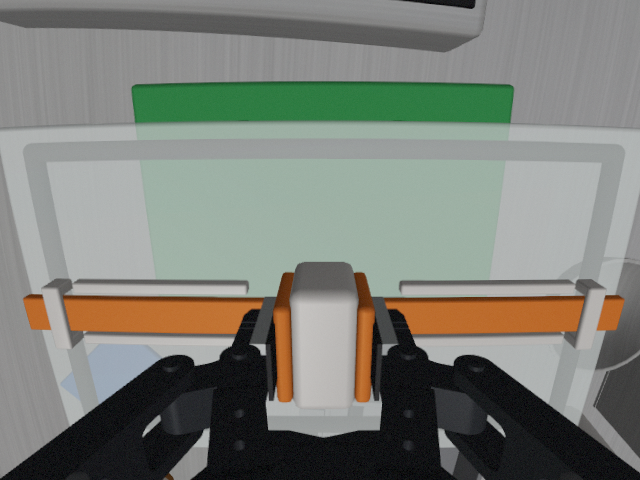

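View pics/h2.png

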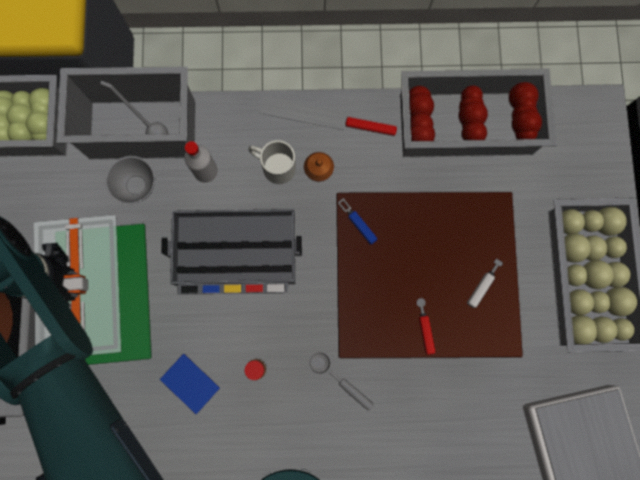

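```bash
python3 -m inch '[[-1,0,0,0.25,0],[-1,0,0,0.5,0],[-1,0,0,0.75,0],[-1,0,0,0.95,0],[-1,0,0,1,0],[-1,0,0,1,0]]' 
python3 -m inch '[[-1,0,0,0.1,0],[-1,0,0,0.18,0],[-1,0,0,0.23,0],[-1,0,0,0.25,0],[-1,0,0,0.25,0]]' 
python3 -c "
from h import *
go(0.481,0.402,-0.004,94.5)"
```

```text
time_s: 13.5
eef_pos: [0.4826, 0.4026, 0.0294]
tool_rot: [2.133, 2.306, -0.001]
contact_force: [-0.4, 0.6, -2.4]
finger_gap: 0.0346
time_s: 14.12
eef_pos: [0.4825, 0.4027, -0.0008]
tool_rot: [2.133, 2.307, -0.0]
contact_force: [0.5, 0.7, -3.5]
finger_gap: 0.0333
t 14.12 pos [ 0.4825  0.4027 -0.0008] yaw 94.49 tilt 0.02 | shift [-0.004 -0.013  0.027] roll -0.0001 | q6 0.53 F [ 0.5  0.7 -3.5] gap 0.0333
```

```bash
python3 -m inch '[[-1,0,0,0.015,0],[-1,0,0,0.03,0],[-1,0,0,0.03,0]]' 
python3 -m inch '[[1,0,0,0,0],[1,0,0,0,0],[1,0,0,0,0],[1,0,0,0,0],[1,0,0,-0.3,0],[1,0,0,-0.7,0],[1,0,0,-1,0],[1,0,0,-1,0]]' 
python3 -m inch '[[1,0,0,-0.4,0],[1,0,0,-0.8,0],[1,0,0,-0.8,0]]' 
python3 -c "
from h import *
go(0.481,0.402,-0.004,94.5)
s=read_state();im,d=grab_frame('wrist');cv2.imwrite('pics/i1.png',im)
"
```

```text
time_s: 14.5
eef_pos: [0.483, 0.403, -0.0025]
tool_rot: [2.132, 2.306, 0.002]
contact_force: [-1.5, -2.9, 4.0]
finger_gap: 0.0329
time_s: 15.5
eef_pos: [0.4849, 0.4044, 0.121]
tool_rot: [2.131, 2.305, 0.015]
contact_force: [-0.3, 0.1, 0.7]
finger_gap: 0.0856
time_s: 15.88
eef_pos: [0.4843, 0.4039, 0.2165]
tool_rot: [2.131, 2.305, 0.014]
contact_force: [0.1, 0.4, 0.3]
finger_gap: 0.0857
t 15.88 pos [0.4843 0.4039 0.2165] yaw 94.49 tilt 0.51 | shift [-0.022 -0.043  1.837] roll -0.0001 | q6 0.53 F [0.1 0.4 0.3] gap 0.0857
```

View pics/i1.png

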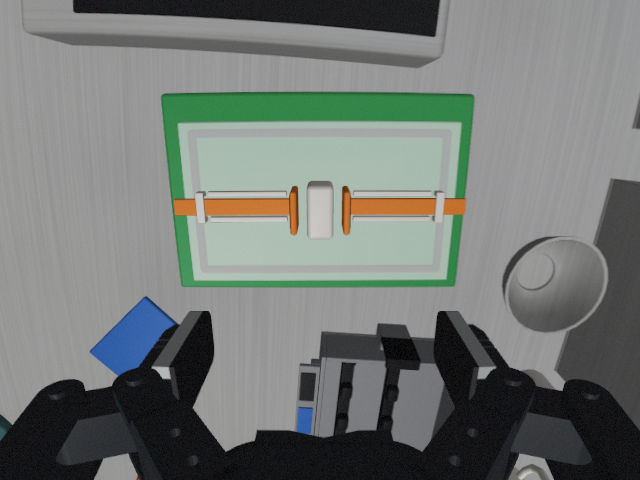

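The lid lies on the green board (block at (320,210)), same way up, catches out. The blue tool was knocked during the carry, so I'll re-measure the tools from above with the wrist camera.

```bash
python3 -m inch '[[1,-0.3,0,-0.3,0.05],[1,-0.6,0,-0.5,0.1],[1,-0.9,0,-0.6,0.15],[1,-1,0,-0.6,0.2],[1,-1,0,-0.6,0.25],[1,-1,0,-0.6,0.3]]' >/dev/null
python3 -m inch '[[1,0,0,0,0.05],[1,0,0,0,0.1],[1,0,0,0,0.15],[1,0,0,0,0.2],[1,0,0,0,0.225],[1,0,0,0,0.225]]'>/dev/null
python3 -m inch '[[1,0,0.4,0,0],[1,0,0.8,0,0],[1,0,1,0,0]]' >/dev/null
python3 -m inch '[[1,0,0.4,0,0],[1,0,0.8,0,0],[1,0,1,0,0]]' >/dev/null
python3 -m inch '[[1,0,0.4,0,0],[1,0,0.8,0,0],[1,0,1,0,0]]' >/dev/null
python3 -m inch '[[1,0,0.4,0,0],[1,0,0.8,0,0],[1,0,1,0,0],[1,0,1,0,0],[1,0,1,0,0]]' 
python3 -c "
from h import *
go(0.45,-.28,.30)
s=read_state();im,d=grab_frame('wrist');cv2.imwrite('pics/j1.png',im);np.save('j1.npy',np.r_[s['eef_pos'],s['tool_rot']])
"
```

```text
time_s: 19.18
eef_pos: [0.4917, -0.1962, 0.2829]
tool_rot: [-3.14, -0.001, 0.002]
contact_force: [0.5, 0.3, -0.2]
finger_gap: 0.0855
t 19.18 pos [ 0.4917 -0.1962  0.2829] yaw 0.05 tilt 0.1 | shift [-0.348  0.698 -0.143] roll 0.0003 | q6 1.08 F [ 0.5  0.3 -0.2] gap 0.0855
```

View pics/j1.png

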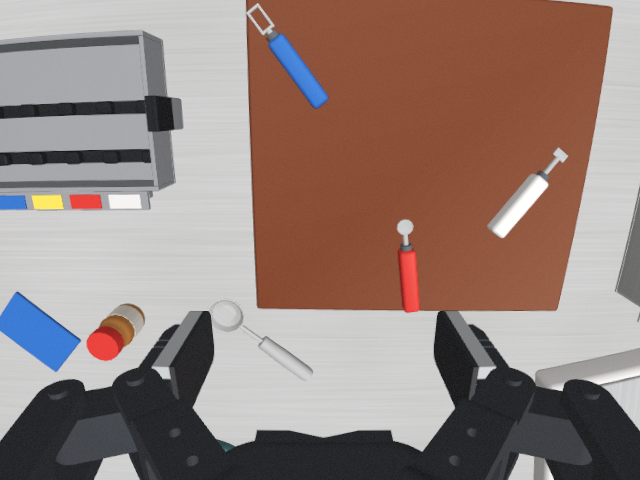

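```bash
cat >> h.py <<'E'
_T0=T_of
def T_of(name,s=None):
    p,T=_T0(name,s)
    if name=='wrist':
        Tt=np.array(p['T_tool_cam']);Tt[1,3]=0.0
        B=np.eye(4);B[:3,:3]=R.from_rotvec(s['tool_rot']).as_matrix();B[:3,3]=s['eef_pos'];T=B@Tt
    return p,T
def tools(im,s,cols=('red','blue','white'),name='wrist',roi=None,z=0.030,amin=300):
    # handle blobs: long side 82, short 20
    for c in cols:
        for k in blobs(mask(im,c),amin,roi):
            r=cv2.minAreaRect(k);b=plane(name,cv2.boxPoints(r),z,s)
            e1=b[1]-b[0];e2=b[2]-b[1];l1,l2=np.linalg.norm(e1),np.linalg.norm(e2)
            L,e=(l1,e1) if l1>l2 else (l2,e2); W=min(l1,l2)
            if not(.06<L<.1 and .012<W<.034): continue
            a=np.degrees(np.arctan2(e[1],e[0]));ct=plane(name,[r[0]],z,s)[0]
            print(c,'px',np.round(r[0],0),'ctr',ct.round(4),'L %.4f W %.4f ang %.1f (mod180 %.1f)'%(L,W,a,(a+90)%180-90))
E
python3 - <<'E'
from h import *
im=cv2.imread('pics/j1.png');v=np.load('j1.npy');s=dict(eef_pos=v[:3],tool_rot=v[3:])
tools(im,s,roi=(250,0,615,315))
print(plane('wrist',[[262,18],[405,227],[561,155]],0.022,s).round(4))
E
```

```text
red px [408. 279.] ctr [ 0.3842 -0.2981  0.03  ] L 0.0851 W 0.0232 ang -170.7 (mod180 9.3)
blue px [298.  71.] ctr [ 0.6173 -0.1693  0.03  ] L 0.0812 W 0.0189 ang -142.7 (mod180 37.3)
white px [518. 205.] ctr [ 0.4767 -0.4192  0.03  ] L 0.0809 W 0.0270 ang -35.6 (mod180 -35.6)
[[ 0.6701 -0.1324  0.022 ]
 [ 0.4474 -0.2913  0.022 ]
 [ 0.5336 -0.4667  0.022 ]]
```

```bash
python3 -m inch '[[1,-0.3,0.3,0.3,-0.02],[1,-0.6,0.6,0.6,-0.04],[1,-0.9,0.85,1,-0.04],[1,-0.9,0.85,1,-0.04],[1,-0.9,0.85,1,-0.04]]' 
python3 -c "
from h import *
go(0.384,-.298,.16,7)
s=read_state();im,d=grab_frame('wrist');cv2.imwrite('pics/k1.png',im);
tools(im,s,amin=600)
"
```

```text
time_s: 19.85
eef_pos: [0.3847, -0.2984, 0.1647]
tool_rot: [3.135, 0.198, 0.003]
contact_force: [0.1, -0.6, 1.4]
finger_gap: 0.0853
t 19.85 pos [ 0.3847 -0.2984  0.1647] yaw 7.24 tilt 0.1 | shift [-0.006 -0.004  0.039] roll 0.0013 | q6 0.67 F [ 0.1 -0.6  1.4] gap 0.0853
red px [324. 220.] ctr [ 0.3823 -0.2994  0.03  ] L 0.0815 W 0.0200 ang -172.2 (mod180 7.8)
white px [493. 126.] ctr [ 0.4751 -0.4208  0.03  ] L 0.0809 W 0.0230 ang -35.9 (mod180 -35.9)
```

View pics/k1.png

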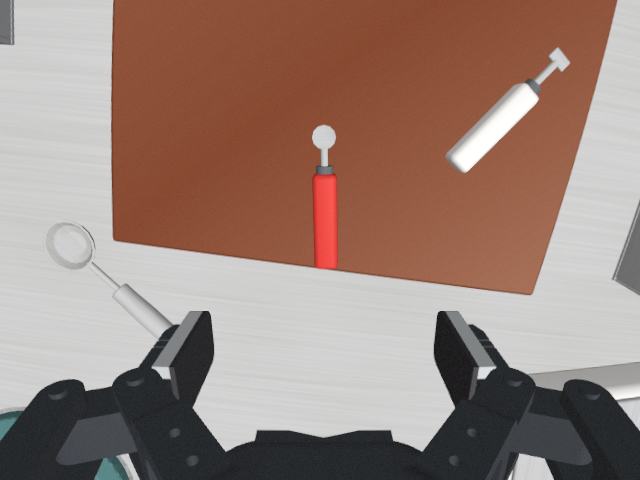

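```bash
python3 -m inch '[[1,-0.02,0.01,0.3,-0.003],[1,-0.02,0.01,0.6,-0.003],[1,-0.02,0.01,0.9,-0.003],[1,-0.02,0.01,1,-0.003]]' 
python3 -m inch '[[1,0,0,0.25,0],[1,0,0,0.4,0],[1,0,0,0.5,0],[1,0,0,0.55,0],[1,0,0,0.55,0]]' 
python3 -m inch '[[-1,0,0,0,0],[-1,0,0,0,0],[-1,0,0,0,0],[-1,0,0,0,0],[-1,0,0,0,0],[-1,0,0,0,0]]' 
python3 -c "
from h import *
go(0.3823,-.2994,-.022,7.7)
s=read_state();im,d=grab_frame('wrist');cv2.imwrite('pics/k2.png',im);
"
```

```text
time_s: 20.4
eef_pos: [0.3828, -0.2995, 0.0436]
tool_rot: [-3.134, -0.216, -0.0]
contact_force: [-0.2, -0.3, 0.5]
finger_gap: 0.0853
time_s: 21.02
eef_pos: [0.3822, -0.3007, -0.0216]
tool_rot: [3.134, 0.212, 0.001]
contact_force: [0.1, -0.0, 0.0]
finger_gap: 0.0852
time_s: 21.78
eef_pos: [0.3821, -0.301, -0.0215]
tool_rot: [3.133, 0.212, 0.002]
contact_force: [0.2, 0.4, 5.5]
finger_gap: 0.0186
t 21.77 pos [ 0.3821 -0.301  -0.0215] yaw 7.73 tilt 0.09 | shift [ 0.004 -0.013  0.004] roll 0.0001 | q6 0.65 F [0.2 0.4 5.5] gap 0.0186
```

View pics/k2.png

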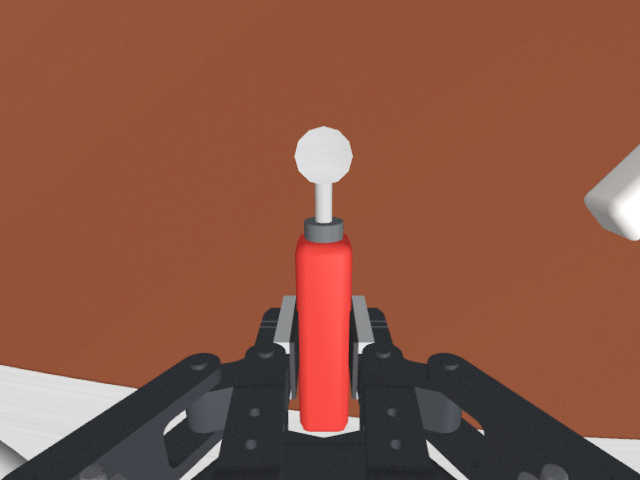

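```bash
python3 -m inch '[[-1,0,0,-0.1,0],[-1,0,0,-0.4,0.02],[-1,0,0,-0.8,0.043],[-1,0,0,-1,0.043],[-1,0,0,-1,0.043]]' 
python3 -m inch '[[-1,0.2,-0.4,-0.3,0],[-1,0.4,-0.8,-0.6,0],[-1,0.5,-1,-0.6,0]]' >/dev/null
python3 -m inch '[[-1,0.2,-0.4,0,0],[-1,0.4,-0.8,0,0],[-1,0.5,-1,0,0]]' >/dev/null
python3 -m inch '[[-1,0.2,-0.4,0,0],[-1,0.3,-0.8,0,0],[-1,0.3,-1,0,0],[-1,0.3,-1,0,0],[-1,0.3,-1,0,0]]'
python3 -c "
from h import *
go(0.558,.069,.15,0)
s=read_state();im,d=grab_frame('wrist');cv2.imwrite('pics/l1.png',im);np.save('l1.npy',np.r_[s['eef_pos'],s['tool_rot']]);np.save('l1d.npy',d)
"
```

```text
time_s: 22.45
eef_pos: [0.3826, -0.3014, 0.1002]
tool_rot: [3.138, -0.0, 0.005]
contact_force: [0.4, 0.2, -0.8]
finger_gap: 0.0187
time_s: 23.82
eef_pos: [0.5369, 0.0589, 0.1683]
tool_rot: [3.141, -0.001, -0.004]
contact_force: [-0.6, -0.8, -1.2]
finger_gap: 0.0182
t 23.82 pos [0.5369 0.0589 0.1683] yaw -0.03 tilt 0.16 | shift [ 0.176 -0.085  0.152] roll -0.0002 | q6 1.58 F [-0.6 -0.8 -1.2] gap 0.0182
```

View pics/l1.png

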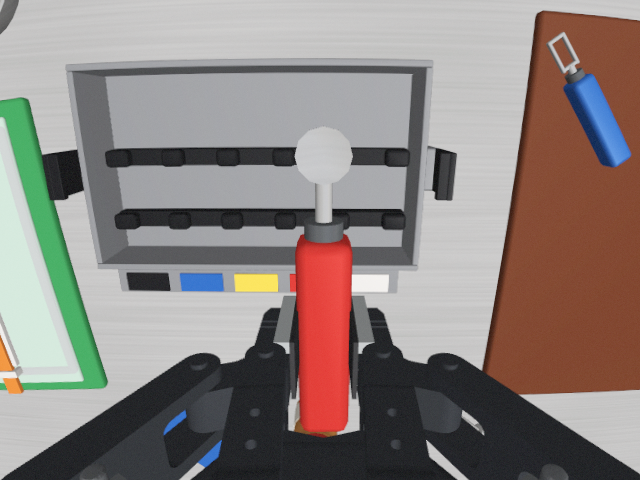

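Run:
```python
from h import *
im=cv2.imread('pics/l1.png');v=np.load('l1.npy');d=np.load('l1d.npy');s=dict(eef_pos=v[:3],tool_rot=v[3:])
for c in('blue','yellow'):
    for b in blobs(mask(im,c),150,(120,268,300,296)):
        r=cv2.minAreaRect(b);print(c,r,plane('wrist',[r[0]],.049,s))
m=cv2.inRange(hsv(im),(0,0,0),(180,255,70))
for b in blobs(m,100,(104,140,290,235)): print(cv2.boundingRect(b))
p,T=T_of('wrist',s)
for uv in ((205,147),(205,157),(228,150),(228,160),(228,212),(228,220),(205,213),(205,224),(250,100),(250,185),(250,64),(250,266)):
    n=und(p,[uv])[0];z=d[uv[1],uv[0]];print(uv,(T@np.r_[n*z,z,1])[:3].round(4))
cv2.imwrite('pics/l2.png',cv2.resize(im[130:300,90:300],None,fx=3.8,fy=3.5))
```

```text
blue ((201.49998474121094, 281.9999694824219), (42.99999237060547, 15.999998092651367), -0.0) [[0.48511645 0.16102727 0.049     ]]
yellow ((256.0, 281.9999694824219), (41.99999237060547, 15.999998092651367), -0.0) [[0.48529403 0.11513271 0.049     ]]
(114, 209, 176, 20)
(105, 148, 185, 20)
(205, 147) [0.5919 0.1617 0.0029]
(205, 157) [0.5845 0.1588 0.015 ]
(228, 150) [0.591  0.1363 0.0254]
(228, 160) [0.5831 0.1365 0.0268]
(228, 212) [0.5379 0.1414 0.0197]
(228, 220) [0.5327 0.1401 0.0269]
(205, 213) [0.5358 0.1633 0.0144]
(205, 224) [0.5259 0.1641 0.0147]
(250, 100) [0.6303 0.1204 0.0031]
(250, 185) [0.5585 0.1241 0.0034]
(250, 64) [0.6529 0.1106 0.0516]
(250, 266) [0.5004 0.1188 0.0511]
```

View pics/l2.png

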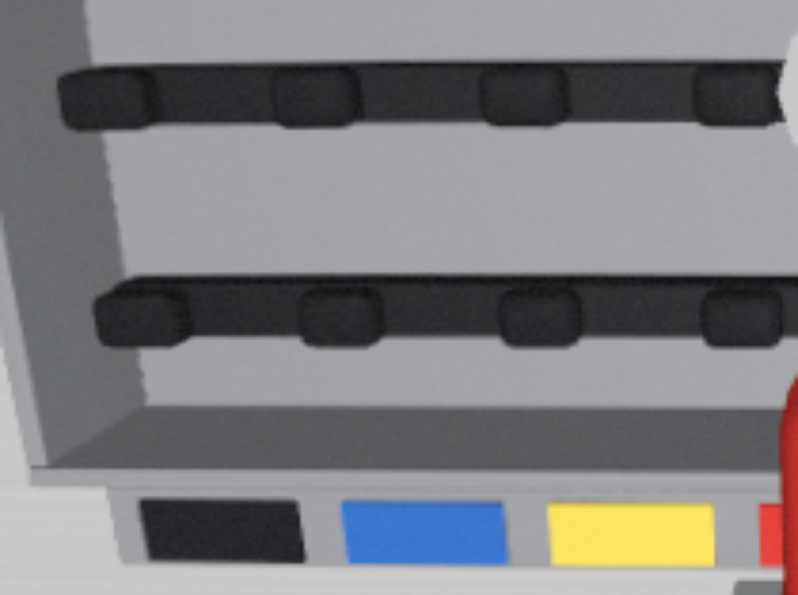

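```bash
python3 -m inch '[[-1,0.1,-0.05,0.2,0],[-1,0.175,-0.085,0.4,0],[-1,0.175,-0.085,0.7,0],[-1,0.175,-0.085,0.7,0],[-1,0.175,-0.085,0.7,0]]' 
python3 -c "
from h import *
go(0.558,.069,-.016,0)
s=read_state();im,d=grab_frame('wrist');cv2.imwrite('pics/m1.png',im)
"
```

```text
time_s: 24.5
eef_pos: [0.5593, 0.0689, 0.087]
tool_rot: [3.141, -0.002, 0.003]
contact_force: [0.5, -0.6, -0.4]
finger_gap: 0.0188
t 24.5 pos [0.5593 0.0689 0.087 ] yaw -0.08 tilt 0.09 | shift [-0.012 -0.001  0.858] roll -0.0005 | q6 1.59 F [ 0.5 -0.6 -0.4] gap 0.0188
```

View pics/m1.png

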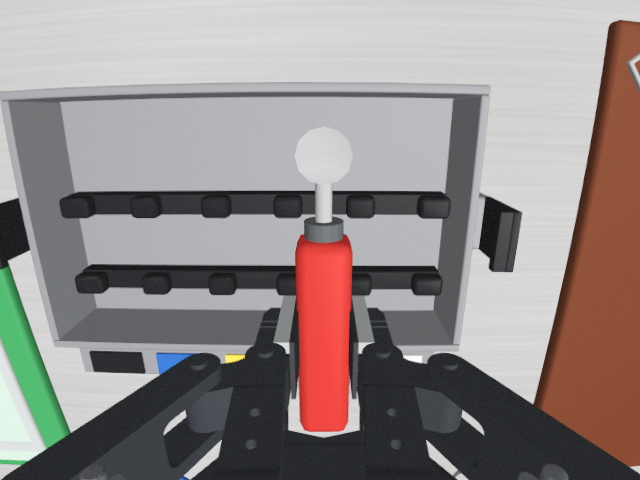

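```bash
python3 -m inch '[[-1,-0.008,0,0.25,0],[-1,-0.008,0,0.5,0],[-1,-0.008,0,0.65,0],[-1,-0.008,0,0.75,0],[-1,-0.008,0,0.82,0],[-1,-0.008,0,0.86,0],[-1,-0.008,0,0.86,0]]' 
python3 -c "
from h import *
go(0.558,.069,-.0175,0)
s=read_state();im,d=grab_frame('wrist');cv2.imwrite('pics/m2.png',im)
"
```

```text
time_s: 25.42
eef_pos: [0.5583, 0.0698, -0.0169]
tool_rot: [3.142, -0.0, 0.002]
contact_force: [-0.1, 0.1, 0.0]
finger_gap: 0.019
t 25.43 pos [ 0.5583  0.0698 -0.0169] yaw -0.01 tilt 0.06 | shift [-0.002  0.006  0.005] roll -0.0001 | q6 1.59 F [-0.1  0.1  0. ] gap 0.019
```

View pics/m2.png

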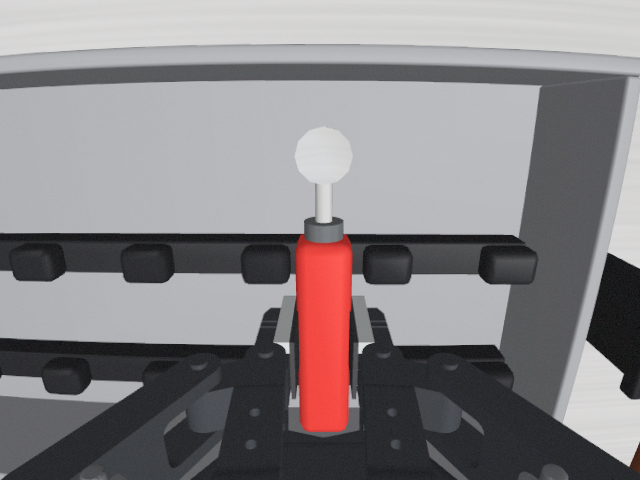

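```bash
python3 -m inch '[[-1,0,0,0.01,0],[-0.2,0,0,0.01,0],[-0.2,0,0,0.01,0],[-0.2,0,0,0.01,0],[-0.2,0,0,-0.2,0],[-0.2,0,0,-0.6,0],[-0.2,0,0,-1,0],[-0.2,0,0,-1,0]]' 
python3 -m inch '[[1,0,0,-0.4,0],[1,0,0,-0.8,0],[1,0,0,-1,0],[1,0,0,-1,0]]' 
python3 -c "
from h import *
go(0.4767,-.4192,.16,-35.6)
s=read_state();im,d=grab_frame('wrist');cv2.imwrite('pics/n1.png',im)
"
```

```text
time_s: 26.48
eef_pos: [0.5613, 0.0699, 0.1084]
tool_rot: [-3.141, 0.0, -0.018]
contact_force: [0.8, -0.1, -0.6]
finger_gap: 0.0341
time_s: 26.98
eef_pos: [0.5587, 0.0698, 0.2241]
tool_rot: [-3.142, 0.0, -0.006]
contact_force: [0.1, 0.2, -0.4]
finger_gap: 0.0856
t 26.98 pos [0.5587 0.0698 0.2241] yaw -0.01 tilt 0.22 | shift [-0.684  4.075  0.532] roll 0.1977 | q6 1.59 F [ 0.1  0.2 -0.4] gap 0.0856
```

View pics/n1.png

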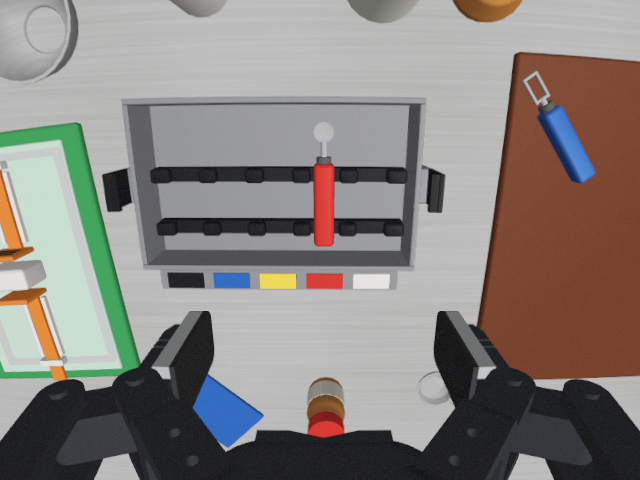

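```bash
python3 -m inch '[[1,0.1,0.4,0,0],[1,0.3,0.8,0,0],[1,0.45,1,0,0]]' >/dev/null
python3 -m inch '[[1,0,0.4,0,-0.05],[1,0,0.8,0.2,-0.1],[1,0.04,1,0.4,-0.15],[1,0.04,1,0.5,-0.2],[1,0.04,1,0.5,-0.205],[1,0.04,1,0.5,-0.205]]' 
python3 -c "
from h import *
go(0.6173,-.1693,.16,37)
s=read_state();im,d=grab_frame('wrist');cv2.imwrite('pics/o1.png',im)
tools(im,s,amin=600)
"
```

```text
time_s: 28.15
eef_pos: [0.6161, -0.1698, 0.1616]
tool_rot: [-2.98, -0.991, 0.002]
contact_force: [0.9, -0.0, 1.1]
finger_gap: 0.0852
t 28.15 pos [ 0.6161 -0.1698  0.1616] yaw 36.8 tilt 0.1 | shift [0.01  0.003 0.014] roll -0.0011 | q6 0.57 F [ 0.9 -0.   1.1] gap 0.0852
red px [ 38. 102.] ctr [0.5564 0.068  0.03  ] L 0.0848 W 0.0283 ang -1.0 (mod180 -1.0)
blue px [323. 214.] ctr [ 0.6177 -0.1677  0.03  ] L 0.0808 W 0.0189 ang -142.7 (mod180 37.3)
```

View pics/o1.png

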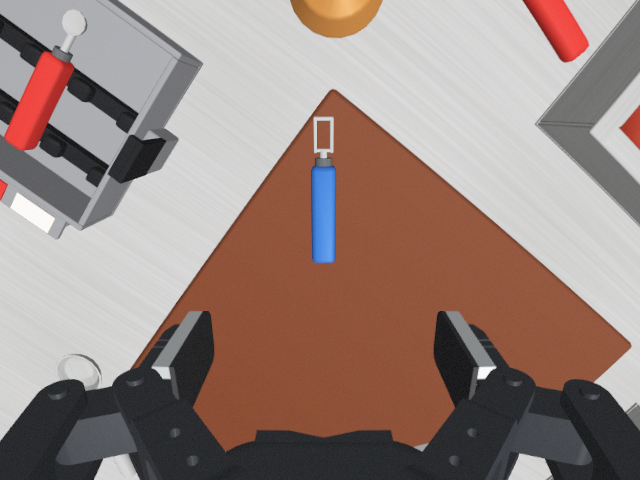

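```bash
python3 -m inch '[[1,0.02,-0.005,0.3,-0.003],[1,0.02,-0.005,0.6,-0.003],[1,0.02,-0.005,0.9,-0.003],[1,0.02,-0.005,1,-0.003]]' >/dev/null
python3 -m inch '[[1,0,0,0.25,0],[1,0,0,0.4,0],[1,0,0,0.5,0],[1,0,0,0.52,0],[1,0,0,0.52,0]]' 
python3 -m inch '[[-1,0,0,0,0],[-1,0,0,0,0],[-1,0,0,0,0],[-1,0,0,0,0],[-1,0,0,0,0],[-1,0,0,0,0]]' 
python3 -c "
from h import *
go(0.6177,-.1677,-.0215,37.3)
s=read_state();im,d=grab_frame('wrist');cv2.imwrite('pics/o2.png',im);
"
```

```text
time_s: 29.32
eef_pos: [0.6187, -0.1686, -0.0189]
tool_rot: [2.975, 1.008, 0.002]
contact_force: [0.7, 0.6, 0.3]
finger_gap: 0.0853
time_s: 30.08
eef_pos: [0.6184, -0.1685, -0.0193]
tool_rot: [2.975, 1.008, 0.001]
contact_force: [-0.2, -0.3, 2.4]
finger_gap: 0.0187
t 30.07 pos [ 0.6184 -0.1685 -0.0193] yaw 37.43 tilt 0.06 | shift [-0.    -0.009  0.018] roll 0.0007 | q6 0.56 F [-0.2 -0.3  2.4] gap 0.0187
```

View pics/o2.png

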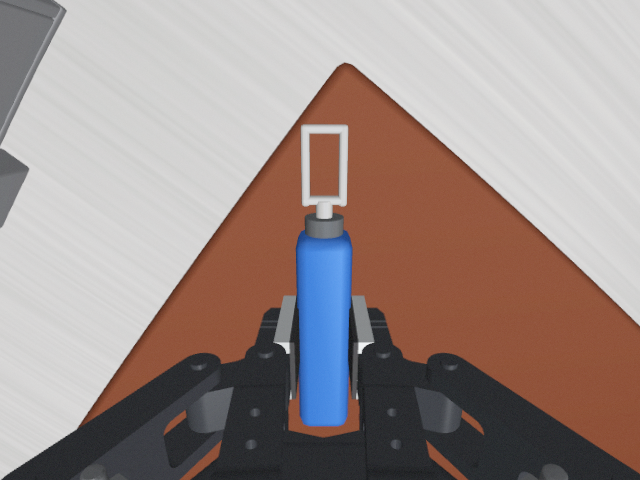

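```bash
python3 -m inch '[[-1,0,0,-0.15,0],[-1,0,0,-0.5,0.05],[-1,0,0,-0.9,0.1],[-1,0,0,-1,0.15],[-1,0,0,-1,0.208],[-1,0,0,-1,0.208]]' 
python3 -m inch '[[-1,-0.1,-0.4,-0.3,0],[-1,-0.3,-0.8,-0.5,0],[-1,-0.5,-1,-0.5,0]]' >/dev/null
python3 -m inch '[[-1,0,-0.4,0,0],[-1,0,-0.8,0,0],[-1,0,-1,0,0]]' >/dev/null
python3 -m inch '[[-1,0,-0.3,0,0],[-1,0,-0.6,0,0],[-1,0,-0.75,0.2,0],[-1,0,-0.75,0.5,0],[-1,0,-0.75,0.6,0],[-1,0,-0.75,0.6,0]]'
python3 -c "
from h import *
go(0.558,.161,-.015,0)
s=read_state();im,d=grab_frame('wrist');cv2.imwrite('pics/p1.png',im)
"
```

```text
time_s: 30.88
eef_pos: [0.618, -0.1683, 0.101]
tool_rot: [3.141, 0.003, 0.001]
contact_force: [0.2, -0.2, -1.1]
finger_gap: 0.0183
time_s: 32.38
eef_pos: [0.5574, 0.1613, 0.0873]
tool_rot: [3.141, 0.001, -0.004]
contact_force: [-0.2, 0.1, -0.6]
finger_gap: 0.0184
t 32.38 pos [0.5574 0.1613 0.0873] yaw 0.04 tilt 0.15 | shift [0.007 0.002 0.852] roll 0.0002 | q6 1.75 F [-0.2  0.1 -0.6] gap 0.0184
```

View pics/p1.png

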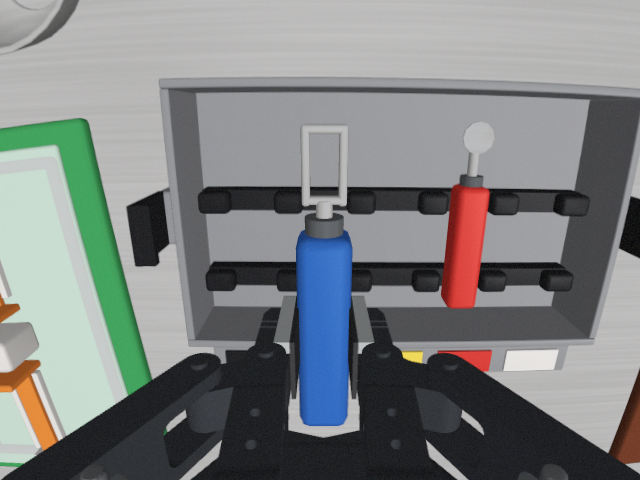

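```bash
python3 -m inch '[[-1,0.003,0,0.25,0],[-1,0.003,0,0.5,0],[-1,0.003,0,0.65,0],[-1,0.003,0,0.75,0],[-1,0.003,0,0.82,0],[-1,0.003,0,0.86,0],[-1,0.003,0,0.86,0]]' 
python3 -c "
from h import *
go(0.558,.161,-.0155,0)
s=read_state();im,d=grab_frame('wrist');cv2.imwrite('pics/p2.png',im)
"
```

```text
time_s: 33.3
eef_pos: [0.5587, 0.1617, -0.0148]
tool_rot: [-3.142, 0.0, -0.001]
contact_force: [-0.6, -0.1, -0.4]
finger_gap: 0.0188
t 33.3 pos [ 0.5587  0.1617 -0.0148] yaw -0.01 tilt 0.03 | shift [-0.006  0.006  0.006] roll -0.0001 | q6 1.76 F [-0.6 -0.1 -0.4] gap 0.0188
```

View pics/p2.png

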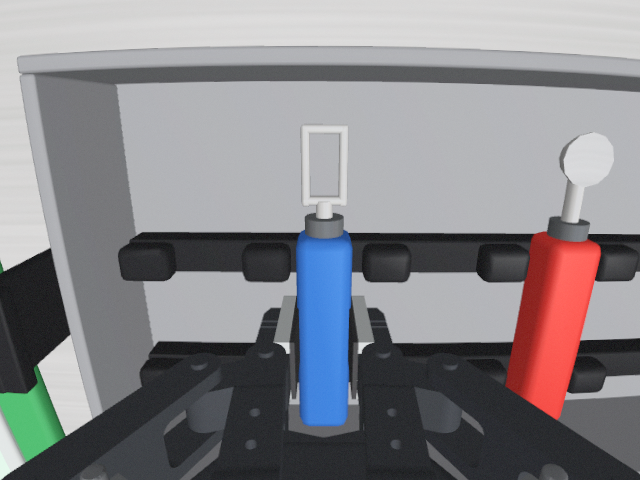

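Blue sits between its cheeks (centred at column 324). Releasing it, then on to white.

```bash
python3 -m inch '[[-1,0,0,0.012,0],[-0.2,0,0,0.012,0],[-0.2,0,0,0.012,0],[-0.2,0,0,0.012,0],[-0.2,0,0,-0.2,0],[-0.2,0,0,-0.6,0],[-0.2,0,0,-1,0],[-0.2,0,0,-1,0]]' 
python3 -m inch '[[1,0,0,-0.4,0],[1,0,0,-0.8,0],[1,0,0,-1,0],[1,0,0,-1,0]]' 
python3 -c "
from h import *
go(0.4767,-.4192,.16,-35.6)
s=read_state();im,d=grab_frame('wrist');cv2.imwrite('pics/q1.png',im)
im,d=grab_frame('top');cv2.imwrite('pics/q2.png',im)
tools(im,s,name='top',roi=(338,194,522,357),amin=60)
"
```

```text
time_s: 34.35
eef_pos: [0.562, 0.1623, 0.1111]
tool_rot: [-3.14, 0.0, -0.018]
contact_force: [0.4, 0.1, -0.8]
finger_gap: 0.0342
time_s: 34.85
eef_pos: [0.5593, 0.1619, 0.2266]
tool_rot: [-3.141, 0.0, -0.006]
contact_force: [-0.2, -0.4, -0.3]
finger_gap: 0.0853
t 34.85 pos [0.5593 0.1619 0.2266] yaw -0.01 tilt 0.22 | shift [-0.69   4.843  0.55 ] roll 0.1977 | q6 1.76 F [-0.2 -0.4 -0.3] gap 0.0853
white px [482. 290.] ctr [ 0.472 -0.426  0.03 ] L 0.0772 W 0.0160 ang -35.5 (mod180 -35.5)
```

View pics/q1.png

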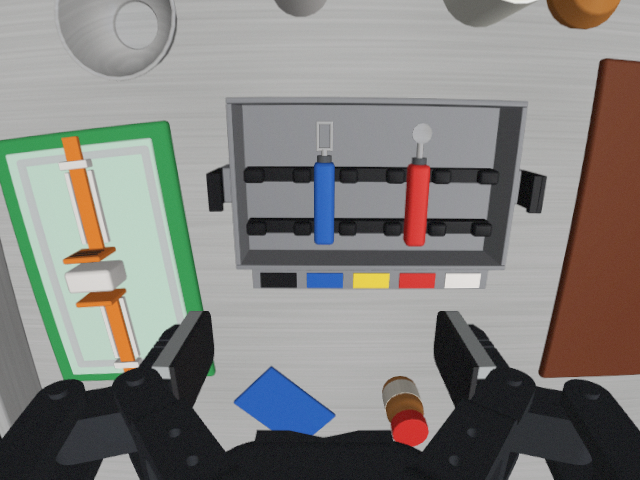

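```bash
python3 -m inch '[[1,-0.1,0.4,0,0],[1,-0.15,0.8,0,0],[1,-0.2,1,0,0]]' >/dev/null
python3 -m inch '[[1,-0.1,0.4,0,0],[1,-0.15,0.8,0,0],[1,-0.2,1,0,0]]' >/dev/null
python3 -m inch '[[1,-0.1,0.4,0,0],[1,-0.15,0.8,0,0],[1,-0.2,1,0,0]]' >/dev/null
python3 -m inch '[[1,-0.1,0.4,0,0],[1,-0.1,0.8,0,0],[1,-0.1,1,0,0]]' >/dev/null
python3 -m inch '[[1,0,0.4,0.2,0.05],[1,0,0.85,0.4,0.1],[1,0,0.85,0.55,0.15],[1,0,0.85,0.55,0.198],[1,0,0.85,0.55,0.198],[1,0,0.85,0.55,0.198]]'
python3 -c "
from h import *
go(0.4751,-.4208,.16,-35.6)
s=read_state();im,d=grab_frame('wrist');cv2.imwrite('pics/r1.png',im)
tools(im,s,amin=600,roi=(220,100,430,300))
"
```

```text
time_s: 37.2
eef_pos: [0.4745, -0.4197, 0.1586]
tool_rot: [-2.992, 0.957, 0.001]
contact_force: [0.1, 0.1, 0.6]
finger_gap: 0.0858
t 37.2 pos [ 0.4745 -0.4197  0.1586] yaw -35.49 tilt 0.04 | shift [ 0.009  0.005 -0.011] roll 0.0006 | q6 1.38 F [0.1 0.1 0.6] gap 0.0858
white px [328. 214.] ctr [ 0.4759 -0.4253  0.03  ] L 0.0809 W 0.0195 ang 145.3 (mod180 -34.7)
```

View pics/r1.png

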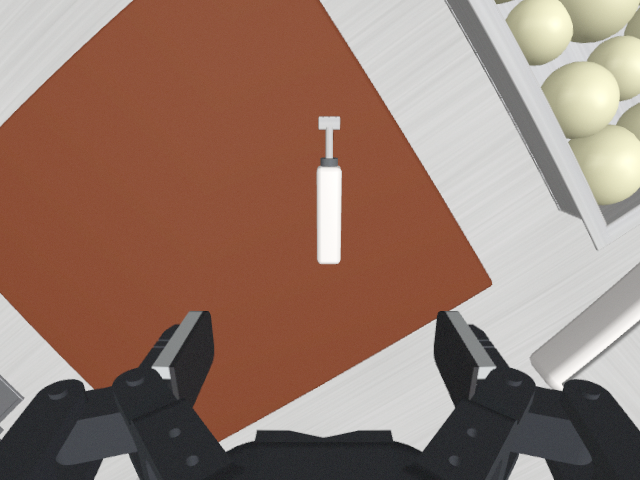

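```bash
python3 -m inch '[[1,0.037,0.031,0.3,-0.003],[1,0.037,0.031,0.6,-0.003],[1,0.037,0.031,0.9,-0.003],[1,0.037,0.031,1,-0.003]]' >/dev/null
python3 -m inch '[[1,0,0,0.25,0],[1,0,0,0.4,0],[1,0,0,0.48,0],[1,0,0,0.5,0],[1,0,0,0.5,0]]' 
python3 -m inch '[[-1,0,0,0,0],[-1,0,0,0,0],[-1,0,0,0,0],[-1,0,0,0,0],[-1,0,0,0,0],[-1,0,0,0,0]]' 
python3 -c "
from h import *
go(0.4759,-.4253,-.0215,-35)
s=read_state();im,d=grab_frame('wrist');cv2.imwrite('pics/r2.png',im);
"
```

```text
time_s: 38.38
eef_pos: [0.4763, -0.4265, -0.02]
tool_rot: [2.994, -0.947, 0.002]
contact_force: [0.6, 0.3, 0.1]
finger_gap: 0.0854
time_s: 39.12
eef_pos: [0.476, -0.4262, -0.0205]
tool_rot: [2.995, -0.947, 0.001]
contact_force: [-0.3, -0.4, 2.1]
finger_gap: 0.0185
t 39.12 pos [ 0.476  -0.4262 -0.0205] yaw -35.11 tilt 0.05 | shift [-0.005 -0.006  0.008] roll -0.0006 | q6 1.36 F [-0.3 -0.4  2.1] gap 0.0185
```

View pics/r2.png

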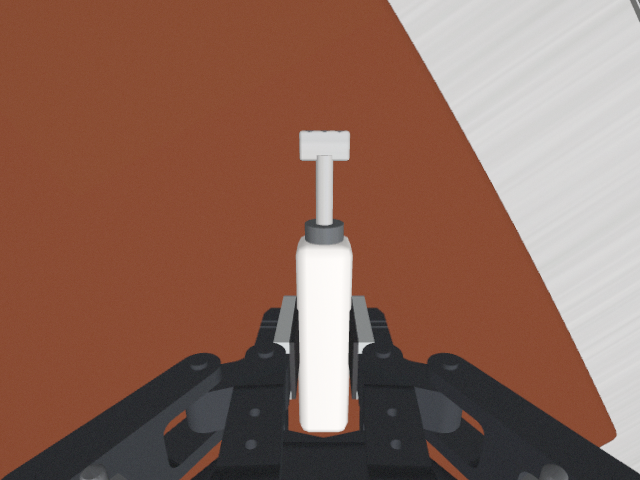

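```bash
python3 -m inch '[[-1,0,0,-0.15,0],[-1,0,0,-0.5,-0.05],[-1,0,0,-0.9,-0.1],[-1,0,0,-1,-0.15],[-1,0,0,-1,-0.195],[-1,0,0,-1,-0.195]]' 
python3 -m inch '[[-1,0.1,-0.4,-0.3,0],[-1,0.2,-0.8,-0.5,0],[-1,0.3,-1,-0.5,0]]' >/dev/null
python3 -m inch '[[-1,0.1,-0.4,0,0],[-1,0.2,-0.8,0,0],[-1,0.2,-1,0,0]]' >/dev/null
python3 -m inch '[[-1,0.1,-0.4,0,0],[-1,0.18,-0.8,0,0],[-1,0.18,-1,0,0]]' >/dev/null
python3 -m inch '[[-1,0,-0.3,0,0],[-1,0,-0.6,0,0],[-1,0,-0.74,0.2,0],[-1,0,-0.74,0.5,0],[-1,0,-0.74,0.6,0],[-1,0,-0.74,0.6,0]]'
python3 -c "
from h import *
go(0.558,.023,-.0165,0)
s=read_state();im,d=grab_frame('wrist');cv2.imwrite('pics/s1.png',im)
"
```

```text
time_s: 39.92
eef_pos: [0.4758, -0.4259, 0.1]
tool_rot: [3.141, -0.003, 0.001]
contact_force: [0.4, -0.2, -1.2]
finger_gap: 0.0186
time_s: 41.8
eef_pos: [0.5567, 0.0227, 0.0862]
tool_rot: [-3.142, 0.002, 0.004]
contact_force: [-0.1, 1.5, -0.3]
finger_gap: 0.0188
t 41.8 pos [0.5567 0.0227 0.0862] yaw -0.09 tilt 0.14 | shift [ 0.013 -0.003  0.856] roll -0.0005 | q6 1.51 F [-0.1  1.5 -0.3] gap 0.0188
```

View pics/s1.png

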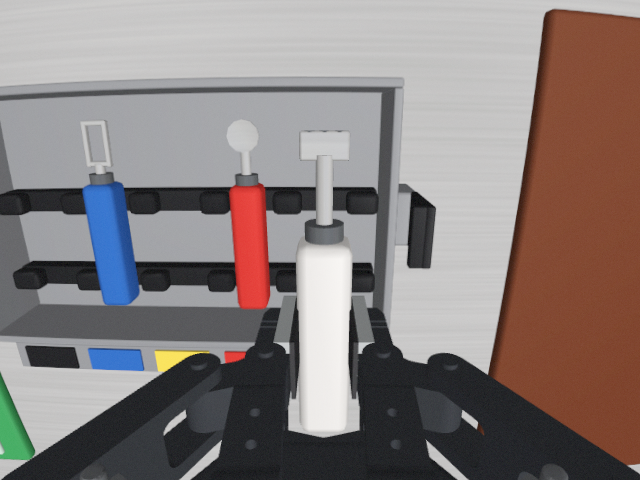

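```bash
python3 -c "
from h import *
im,d=grab_frame('wrist');p=camera_params('wrist');T2=np.array(p['T_tool_cam'])
for uv in ((382,352),(448,362),(430,372),(480,385),(520,410),(580,440),(600,460)):
  n=und(p,[uv])[0]; z=d[uv[1],uv[0]]; print(uv,((T2@np.r_[n*z,z,1])[:3]*1000).round())
"
```

```text
(382, 352) [ 15.  18. -79.]
(448, 362) [ 15.  36. -85.]
(430, 372) [ 13.  31. -87.]
(480, 385) [ 13.  43. -93.]
(520, 410) [  13.   50. -102.]
(580, 440) [  12.   59. -112.]
(600, 460) [  14.   59. -119.]
```

```bash
python3 -c "
from h import *
im,d=grab_frame('wrist');p=camera_params('wrist');T2=np.array(p['T_tool_cam'])
vv,uu=np.mgrid[285:480,345:640]
n=und(p,np.c_[uu.ravel(),vv.ravel()]);z=d[285:480,345:640].ravel()
P=(np.c_[n*z[:,None],z,np.ones(len(z))]@T2.T)[:,:3]*1000
P=P[(z>0)&(P[:,2]<-35)&(np.abs(P[:,0])<20)]
for a in range(-120,-40,4):
  q=P[(P[:,2]>=a)&(P[:,2]<a+4)]
  if len(q): print(a,len(q),'y',q[:,1].min().round(),q[:,1].max().round(),'x',q[:,0].min().round(),q[:,0].max().round())
"
```

```text
-120 2653 y 6.0 64.0 x 6.0 20.0
-116 2817 y 6.0 62.0 x 2.0 20.0
-112 2699 y 6.0 60.0 x -3.0 20.0
-108 2617 y 6.0 57.0 x -7.0 20.0
-104 1846 y 11.0 56.0 x -11.0 20.0
-100 1495 y 11.0 53.0 x -11.0 19.0
-96 1341 y 11.0 51.0 x -12.0 16.0
-92 2935 y 12.0 48.0 x -11.0 15.0
-88 1587 y 12.0 46.0 x -11.0 16.0
-84 858 y 12.0 44.0 x -9.0 16.0
-80 686 y 12.0 42.0 x -7.0 16.0
-76 259 y 12.0 32.0 x -6.0 15.0
-72 513 y 11.0 19.0 x -10.0 13.0
-68 207 y 11.0 24.0 x -10.0 14.0
-64 297 y 11.0 24.0 x -9.0 14.0
-60 246 y 11.0 24.0 x -4.0 14.0
-56 261 y 9.0 24.0 x -19.0 20.0
-52 597 y 9.0 24.0 x -20.0 20.0
-48 163 y 11.0 24.0 x -18.0 20.0
-44 136 y 12.0 24.0 x 8.0 13.0
```

The gripper links would come within a couple of millimetres of the case's right keeper at this grip height. I'll set the white tool back on the brown board and regrip it about 8 mm higher.

```bash
python3 -m inch '[[-1,0,0.2,-0.4,0],[-1,-0.1,0.6,-0.4,0],[-1,-0.2,1,-0.4,0]]' >/dev/null
python3 -m inch '[[-1,-0.1,0.4,0,0],[-1,-0.2,0.8,0,0],[-1,-0.2,1,0,0]]' >/dev/null
python3 -m inch '[[-1,0,0.4,0.2,0],[-1,0,0.7,0.6,0],[-1,0,0.7,1,0],[-1,0,0.7,1,0],[-1,0,0.7,1,0]]' 
python3 -c "
from h import *
go(0.51,-.30,-.019,0)"
```

```text
time_s: 43.32
eef_pos: [0.511, -0.302, 0.0178]
tool_rot: [3.139, -0.0, 0.006]
contact_force: [-0.3, -0.6, 0.9]
finger_gap: 0.0185
t 43.33 pos [ 0.511  -0.302   0.0178] yaw -0.0 tilt 0.25 | shift [-0.009 -0.018  0.307] roll -0.0 | q6 0.94 F [-0.3 -0.6  0.9] gap 0.0185
```

```bash
python3 -m inch '[[-1,0,0,0.15,0],[-1,0,0,0.25,0],[-1,0,0,0.3,0],[-1,0,0,0.315,0],[-1,0,0,0.315,0]]'
python3 -m inch '[[-0.2,0,0,0,0],[-0.2,0,0,0,0],[-0.2,0,0,0,0],[-0.2,0,0,-0.03,0],[-0.2,0,0,-0.067,0],[-0.2,0,0,-0.067,0],[-0.2,0,0,-0.067,0]]'
python3 -m inch '[[-1,0,0,0,0],[-1,0,0,0,0],[-1,0,0,0,0],[-1,0,0,0,0],[-1,0,0,0,0]]'
python3 -c "
from h import *
go(0.51,-.30,-.0115,0)
s=read_state();im,d=grab_frame('wrist');cv2.imwrite('pics/t1.png',im)"
```

```text
time_s: 43.95
eef_pos: [0.509, -0.3006, -0.0206]
tool_rot: [-3.141, -0.0, 0.002]
contact_force: [-6.5, 3.3, 11.2]
finger_gap: 0.0187
time_s: 44.82
eef_pos: [0.5093, -0.3011, -0.0148]
tool_rot: [3.142, -0.0, -0.0]
contact_force: [-0.3, -0.4, -0.5]
finger_gap: 0.034
time_s: 45.45
eef_pos: [0.5095, -0.3012, -0.0146]
tool_rot: [3.141, -0.0, 0.0]
contact_force: [0.2, -0.9, 1.5]
finger_gap: 0.0181
t 45.45 pos [ 0.5095 -0.3012 -0.0146] yaw -0.01 tilt 0.02 | shift [ 0.004 -0.01  -0.026] roll -0.0 | q6 0.94 F [ 0.2 -0.9  1.5] gap 0.0181
```

View pics/t1.png

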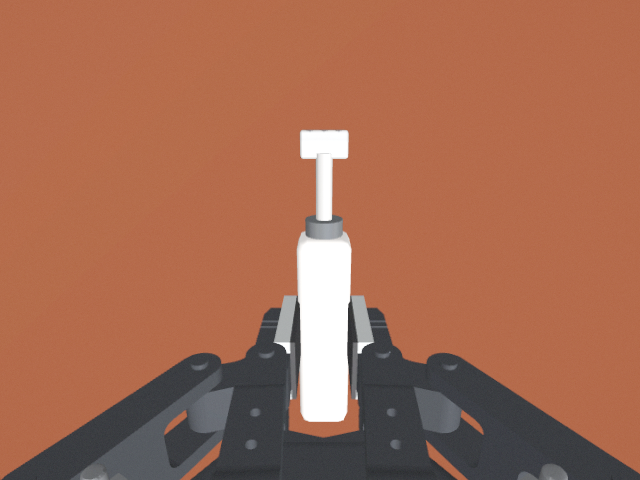

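```bash
python3 -m inch '[[-1,0,0,-0.15,0],[-1,0,0,-0.5,0],[-1,0,-0.3,-0.9,0],[-1,0.1,-0.7,-1,0],[-1,0.2,-1,-1,0]]' >/dev/null
python3 -m inch '[[-1,0.1,-0.4,-0.2,0],[-1,0.2,-0.8,-0.2,0],[-1,0.2,-1,-0.2,0]]' >/dev/null
python3 -m inch '[[-1,0,-0.3,0,0],[-1,0,-0.6,0,0],[-1,0,-0.72,0.2,0],[-1,0,-0.72,0.4,0],[-1,0,-0.72,0.4,0]]'
python3 -c "
from h import *
go(0.558,.025,-.0106,0)
s=read_state();im,d=grab_frame('wrist');cv2.imwrite('pics/t2.png',im)"
```

```text
time_s: 47.12
eef_pos: [0.5557, 0.0256, 0.0797]
tool_rot: [-3.142, -0.001, 0.007]
contact_force: [-0.5, -0.6, -0.3]
finger_gap: 0.0185
t 47.12 pos [0.5557 0.0256 0.0797] yaw 0.02 tilt 0.26 | shift [0.023 0.005 0.752] roll 0.0001 | q6 1.51 F [-0.5 -0.6 -0.3] gap 0.0185
```

View pics/t2.png

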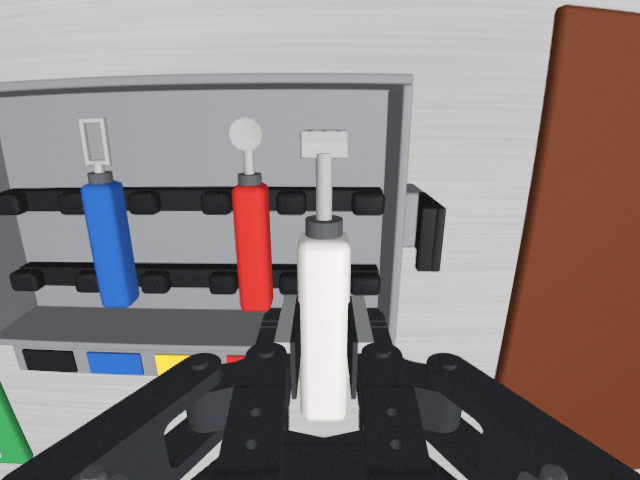

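```bash
python3 -m inch '[[-1,0.01,0,0.25,0],[-1,0.01,0,0.5,0],[-1,0.01,0,0.6,0],[-1,0.01,0,0.68,0],[-1,0.01,0,0.73,0],[-1,0.01,0,0.755,0],[-1,0.01,0,0.755,0]]'
python3 -c "
from h import *
go(0.558,.025,-.0106,0)
s=read_state();im,d=grab_frame('wrist');cv2.imwrite('pics/t3.png',im)
im,d=grab_frame('scene');cv2.imwrite('pics/t4.png',cv2.resize(im[180:310,280:440],None,fx=4.5,fy=4.5))"
```

```text
time_s: 48.05
eef_pos: [0.5589, 0.0253, -0.009]
tool_rot: [3.142, -0.0, 0.001]
contact_force: [-0.7, 0.7, 0.1]
finger_gap: 0.0181
t 48.05 pos [ 0.5589  0.0253 -0.009 ] yaw -0.01 tilt 0.03 | shift [-0.008  0.002  0.013] roll -0.0001 | q6 1.51 F [-0.7  0.7  0.1] gap 0.0181
```

View pics/t3.png

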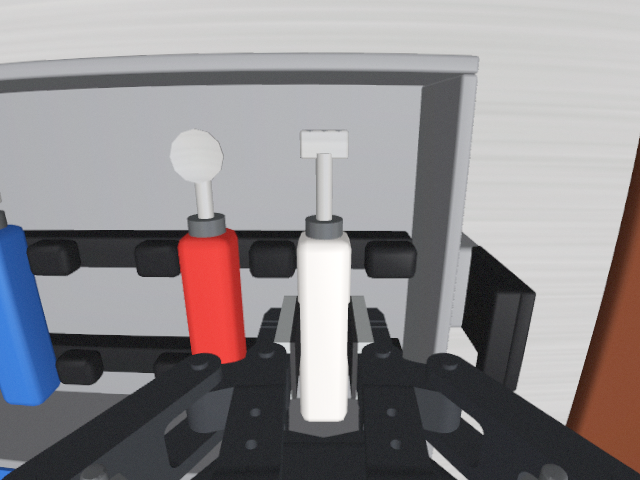

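View pics/t4.png

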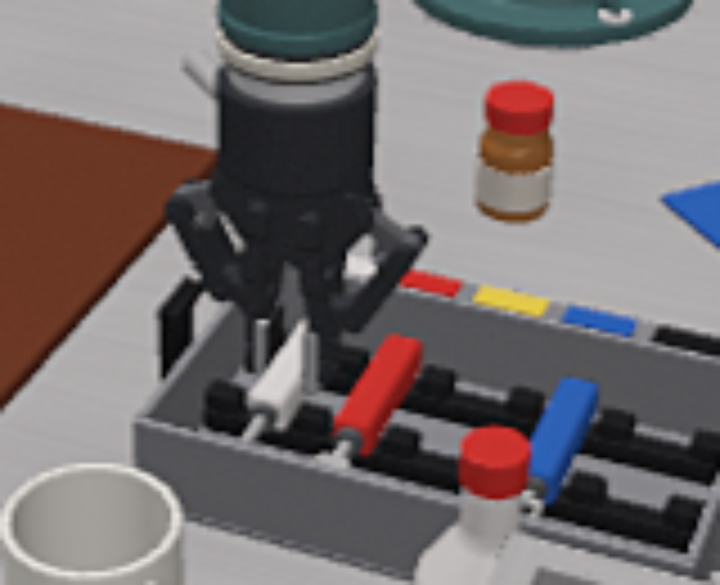

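```bash
python3 -m inch '[[-1,0,0,0.012,0],[-0.4,0,0,0.012,0],[-0.4,0,0,0.012,0],[-0.4,0,0,0.012,0]]' 
python3 -m inch '[[-0.4,0,0,-0.1,0],[-0.4,0,0,-0.3,0],[-0.4,0,0,-0.7,0],[-0.4,0,0,-1,0],[1,0,0,-1,0]]' 
python3 -m inch '[[1,0,0,-0.4,0],[1,0,0,-0.8,0],[1,0,0,-1,0],[1,0,0,-1,0]]' 
python3 -c "
from h import *
s=read_state();im,d=grab_frame('wrist');cv2.imwrite('pics/u1.png',im);p,T=T_of('wrist',s)
tools(im,s,z=.036,amin=600,roi=(100,100,600,260))
def zz(uv):
  n=und(p,[uv])[0];z=d[uv[1],uv[0]];return (T@np.r_[n*z,z,1])[:3].round(4)
for c in('red','blue','white'):
  for k in blobs(mask(im,c),600,(100,100,600,260)):
    r=cv2.minAreaRect(k);
    if max(r[1])>130: continue
    x,y,w,h=cv2.boundingRect(k)
    print(c,r,[zz((int(x+w/2),int(y+h*f))) for f in(.2,.5,.8)])
"
```

```text
time_s: 48.65
eef_pos: [0.5588, 0.0252, -0.0107]
tool_rot: [3.141, -0.0, 0.0]
contact_force: [-0.3, 0.3, 0.3]
finger_gap: 0.0256
time_s: 49.28
eef_pos: [0.5617, 0.0251, 0.1147]
tool_rot: [3.141, -0.0, 0.016]
contact_force: [0.2, 0.3, -0.1]
finger_gap: 0.0426
time_s: 49.78
eef_pos: [0.5595, 0.0252, 0.2311]
tool_rot: [3.141, -0.0, 0.006]
contact_force: [-0.5, -0.2, 0.0]
finger_gap: 0.0853
red px [279. 204.] ctr [0.5584 0.0688 0.036 ] L 0.0803 W 0.0208 ang -178.9 (mod180 1.1)
blue px [189. 202.] ctr [0.5603 0.1582 0.036 ] L 0.0804 W 0.0242 ang -179.5 (mod180 0.5)
white px [234. 199.] ctr [0.5635 0.1134 0.036 ] L 0.0672 W 0.0337 ang -90.3 (mod180 89.7)
red ((279.1803894042969, 203.96908569335938), (80.59859466552734, 21.795677185058594), 87.39744567871094) [array([0.5818, 0.0682, 0.0357]), array([0.5583, 0.069 , 0.0358]), array([0.5342, 0.0697, 0.0369])]
blue ((188.6930694580078, 202.43067932128906), (80.59800720214844, 24.577415466308594), 84.2894058227539) [array([0.5843, 0.1565, 0.036 ]), array([0.5604, 0.1593, 0.0347]), array([0.5361, 0.1615, 0.0356])]
white ((233.5, 199.0), (34.0, 69.0), 90.0) [array([0.5674, 0.1201, 0.0025]), array([0.5569, 0.1205, 0.0038]), array([0.5448, 0.1214, 0.0031])]
white ((149.5, 199.5), (33.0, 57.0), 90.0) [array([0.5683, 0.2103, 0.004 ]), array([0.5563, 0.2122, 0.0032]), array([0.5458, 0.2126, 0.0056])]
```

View pics/u1.png

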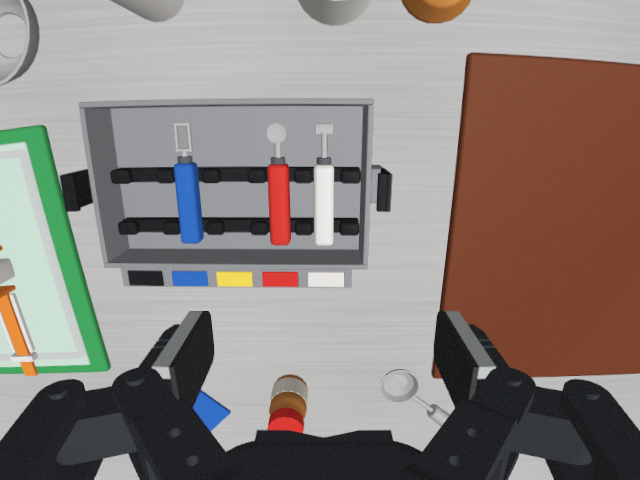

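```bash
python3 -c "
from h import *
s=read_state();im,d=grab_frame('wrist');p,T=T_of('wrist',s)
for uv in ((324,178),(324,204),(324,232)):
  n=und(p,[uv])[0];z=d[uv[1],uv[0]];print((T@np.r_[n*z,z,1])[:3].round(4))
go(.4827,.4028,-.0025,94.5)
"
```

```text
[0.5825 0.025  0.0368]
[0.5569 0.025  0.0349]
[0.5292 0.025  0.0374]
t 49.88 pos [0.558  0.0253 0.2274] yaw -0.01 tilt 0.15 | shift [-0.623 -3.146  1.917] roll 0.4749 | q6 1.51 F [-0.2  0.4 -0.1] gap 0.0855
```

```bash
python3 -m inch '[[1,-0.1,-0.4,0,0],[1,-0.2,-0.8,0,0],[1,-0.2,-1,0,0]]' >/dev/null
python3 -m inch '[[1,-0.1,-0.4,0,0],[1,-0.2,-0.8,0,0],[1,-0.2,-1,0,0]]' >/dev/null
python3 -m inch '[[1,-0.1,-0.4,0,-0.05],[1,-0.2,-0.8,0,-0.1],[1,-0.22,-1,0,-0.15],[1,-0.22,-1.0,0,-0.2],[1,-0.22,-1,0,-0.25],[1,-0.22,-1,0,-0.3]]' >/dev/null
python3 -m inch '[[1,0,0,0,-0.05],[1,0,0,0,-0.1],[1,0,0,0,-0.15],[1,0,0,0,-0.2],[1,0,0,0,-0.225],[1,0,0,0,-0.225]]'
python3 -c "
from h import *
go(.4827,.4028,.10,94.5)
s=read_state();im,d=grab_frame('wrist');cv2.imwrite('pics/v1.png',im)
m=mask(im,'orange')
for c in blobs(m,15): print('or',cv2.boundingRect(c))
"
```

```text
time_s: 52.12
eef_pos: [0.4835, 0.3847, 0.2262]
tool_rot: [-2.133, -2.305, 0.008]
contact_force: [0.1, 0.6, -1.0]
finger_gap: 0.0852
t 52.12 pos [0.4835 0.3847 0.2262] yaw 94.43 tilt 0.29 | shift [0.154 0.01  1.051] roll -0.0004 | q6 0.5 F [ 0.1  0.6 -1. ] gap 0.0852
or (348, 167, 92, 43)
or (210, 167, 92, 43)
or (448, 176, 23, 16)
or (181, 176, 22, 16)
```

View pics/v1.png

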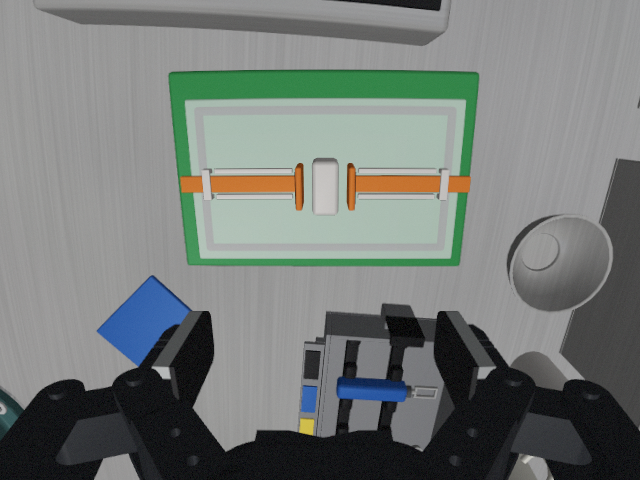

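```bash
python3 -c "
from h import *
s=read_state();im,d=grab_frame('wrist');m=mask(im,'orange')
L=[]
for cols in (range(212,294,4),range(358,438,4)):
    for u in cols:
        r=np.nonzero(m[150:215,u])[0]+150
        if len(r)>5: L.append((u,(r.min()+r.max())/2.))
P=plane('wrist',L,0.029,s);a=np.polyfit(P[:,0],P[:,1],1);print('line yaw',np.degrees(np.arctan(a[0])),'y at x=.483',np.polyval(a,.483))
E=plane('wrist',[[181,184],[471,184]],.029,s);print(E,E.mean(0))
h=hsv(im);g=cv2.inRange(h,(0,0,150),(180,40,255))
for c in blobs(g,300,(306,150,345,222)):
  r=cv2.minAreaRect(c);print(r,plane('wrist',[r[0]],.057,s))
"
```

```text
line yaw 4.538690947092279 y at x=.483 0.399174287510533
[[0.34282312 0.38827923 0.029     ]
 [0.6257993  0.41026904 0.029     ]] [0.48431121 0.39927413 0.029     ]
((325.0, 185.5), (71.0, 38.0), 90.0) [[0.48320017 0.4019814  0.057     ]]
```

```bash
python3 -m inch '[[1,0.07,0.007,0.3,0],[1,0.143,0.013,0.6,0],[1,0.143,0.013,0.9,0],[1,0.143,0.013,1,0],[1,0.143,0.013,1,0]]' >/dev/null
python3 -m inch '[[1,0,0,0.3,0],[1,0,0,0.6,0],[1,0,0,0.8,0],[1,0,0,0.88,0],[1,0,0,0.91,0],[1,0,0,0.91,0],[1,0,0,0.91,0]]'
python3 -c "
from h import *
go(.4838,.4018,-.0035,94.5)
s=read_state();im,d=grab_frame('wrist');cv2.imwrite('pics/w1.png',im)"
```

```text
time_s: 53.72
eef_pos: [0.4854, 0.4031, 0.0016]
tool_rot: [2.132, 2.306, 0.004]
contact_force: [0.0, -1.5, 0.1]
finger_gap: 0.0852
t 53.73 pos [0.4854 0.4031 0.0016] yaw 94.49 tilt 0.15 | shift [-0.01  -0.014  0.042] roll -0.0001 | q6 0.52 F [ 0.  -1.5  0.1] gap 0.0852
```

View pics/w1.png

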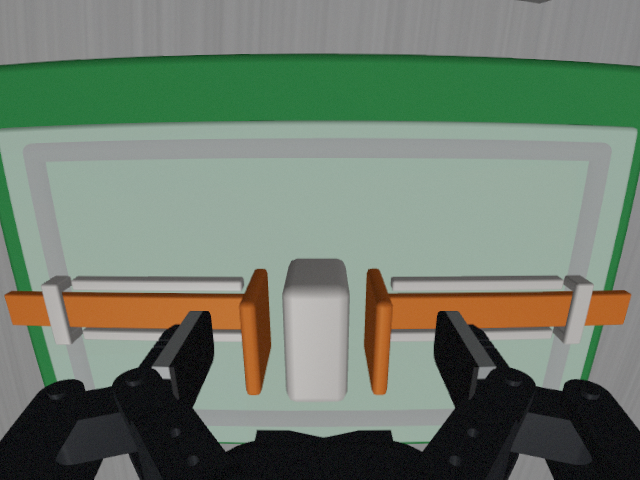

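```bash
python3 -m inch '[[1,0,-0.024,0.02,0],[1,0,-0.024,0.038,0],[1,0,-0.024,0.038,0],[1,0,-0.024,0.038,0]]'
python3 -c "
from h import *
go(.4838,.4018,-.0035,94.5)
s=read_state();im,d=grab_frame('wrist');cv2.imwrite('pics/w2.png',im)"
```

```text
time_s: 54.28
eef_pos: [0.4817, 0.4022, -0.0047]
tool_rot: [2.133, 2.307, -0.0]
contact_force: [-0.0, 0.3, 0.8]
finger_gap: 0.0851
t 54.27 pos [ 0.4817  0.4022 -0.0047] yaw 94.49 tilt 0.01 | shift [-0.005  0.018 -0.01 ] roll -0.0001 | q6 0.53 F [-0.   0.3  0.8] gap 0.0851
```

View pics/w2.png

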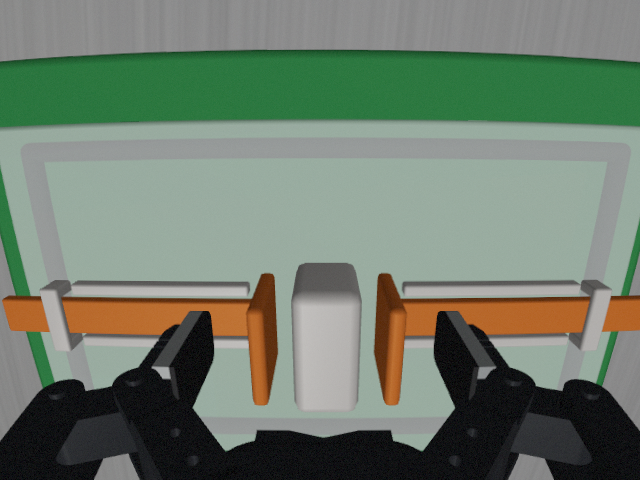

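```bash
python3 -m inch '[[1,0,0.007,0.0,0],[-1,0,0.007,0,0],[-1,0,0.007,0,0],[-1,0,0.007,0,0],[-1,0,0.007,0,0],[-1,0,0.007,0,0],[-1,0,0.007,0,0]]'
python3 -c "
from h import *
go(.4838,.4018,-.0035,94.5)
s=read_state();im,d=grab_frame('wrist');cv2.imwrite('pics/w3.png',im)"
```

```text
time_s: 55.2
eef_pos: [0.4833, 0.4029, -0.0027]
tool_rot: [2.132, 2.306, 0.004]
contact_force: [-0.8, -0.5, 5.7]
finger_gap: 0.0333
t 55.2 pos [ 0.4833  0.4029 -0.0027] yaw 94.49 tilt 0.14 | shift [-0.01   0.003  0.007] roll -0.0001 | q6 0.53 F [-0.8 -0.5  5.7] gap 0.0333
```

View pics/w3.png

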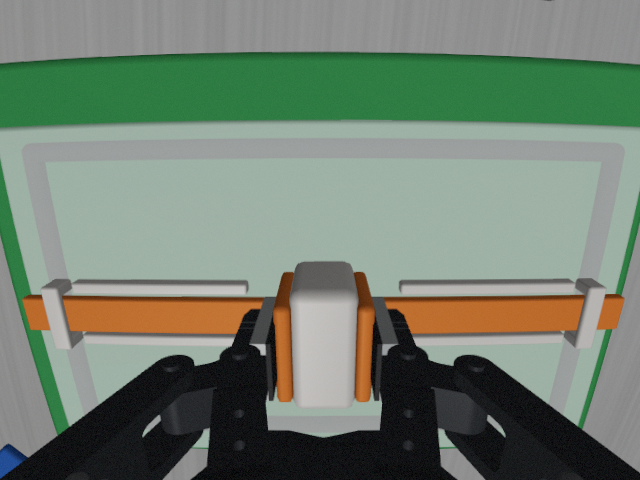

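```bash
python3 -m inch '[[-1,0,0,-0.1,0],[-1,0,0,-0.3,0],[-1,0,0,-0.6,0],[-1,0,0,-0.9,0],[-1,0,0,-1,0]]' >/dev/null
python3 -m inch '[[-1,0,0,-0.2,0.04],[-1,0,0,-0.27,0.09],[-1,0,0,-0.27,0.14],[-1,0,0,-0.27,0.19],[-1,0,0,-0.27,0.24],[-1,0,0,-0.27,0.29]]' >/dev/null
python3 -m inch '[[-1,0,0,0,0.05],[-1,0,0,0,0.1],[-1,0,0,0,0.15],[-1,0,0,0,0.2],[-1,0,0,0,0.235],[-1,0,0,0,0.235]]'
python3 -c "
from h import *
go(.578,.1148,.148,0)
s=read_state();im,d=grab_frame('wrist');cv2.imwrite('pics/x1.png',im)"
```

```text
time_s: 57.38
eef_pos: [0.4817, 0.4018, 0.1457]
tool_rot: [3.139, 0.002, -0.005]
contact_force: [0.1, -0.3, -3.3]
finger_gap: 0.0336
t 57.38 pos [0.4817 0.4018 0.1457] yaw 0.06 tilt 0.21 | shift [ 0.8    2.393 -0.016] roll 0.0003 | q6 2.17 F [ 0.1 -0.3 -3.3] gap 0.0336
```

View pics/x1.png

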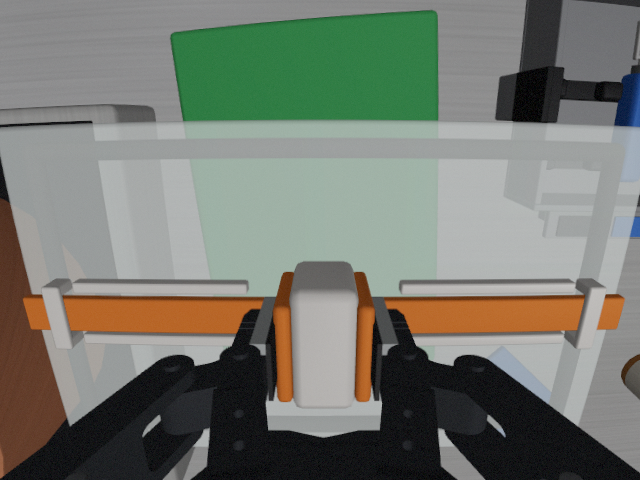

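```bash
python3 -m inch '[[-1,0.1,0.3,0,0],[-1,0.2,0.6,0,0],[-1,0.35,0.9,0,0],[-1,0.4,1,0,0]]' >/dev/null
python3 -m inch '[[-1,0.1,0.3,0,0],[-1,0.2,0.6,0,0],[-1,0.35,0.9,0,0],[-1,0.4,1,0,0]]' >/dev/null
python3 -m inch '[[-1,0,0.2,0,0],[-1,0,0.39,0,0],[-1,0,0.39,0,0],[-1,0,0.39,0,0]]'
python3 -c "
from h import *
go(.578,.1148,.148,0)
s=read_state();im,d=grab_frame('wrist');cv2.imwrite('pics/x2.png',im)"
```

```text
time_s: 58.92
eef_pos: [0.5782, 0.1168, 0.1477]
tool_rot: [-3.14, -0.002, 0.001]
contact_force: [0.6, -0.6, -3.9]
finger_gap: 0.0331
t 58.92 pos [0.5782 0.1168 0.1477] yaw 0.07 tilt 0.07 | shift [-0.002  0.016 -0.003] roll 0.0004 | q6 1.67 F [ 0.6 -0.6 -3.9] gap 0.0331
```

View pics/x2.png

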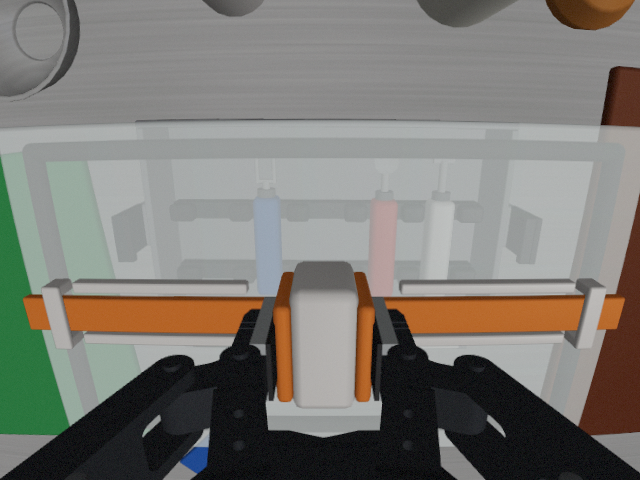

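```bash
python3 -m inch '[[-1,-0.004,0.017,0.1,0],[-1,-0.004,0.017,0.35,0],[-1,-0.004,0.017,0.6,0],[-1,-0.004,0.017,0.75,0],[-1,-0.004,0.017,0.75,0],[-1,-0.004,0.017,0.75,0]]'
python3 -c "
from h import *
go(.5778,.1147,.030,0)
s=read_state();im,d=grab_frame('wrist');cv2.imwrite('pics/x3.png',im)
im,d=grab_frame('scene');cv2.imwrite('pics/x4.png',cv2.resize(im[200:320,290:470],None,fx=4.4,fy=4.4))"
```

```text
time_s: 59.72
eef_pos: [0.5789, 0.1137, 0.0591]
tool_rot: [-3.141, -0.0, -0.004]
contact_force: [0.5, -0.2, -2.9]
finger_gap: 0.0333
t 59.73 pos [0.5789 0.1137 0.0591] yaw 0.0 tilt 0.13 | shift [-0.01  -0.008  0.242] roll 0.0 | q6 1.67 F [ 0.5 -0.2 -2.9] gap 0.0333
```

View pics/x3.png

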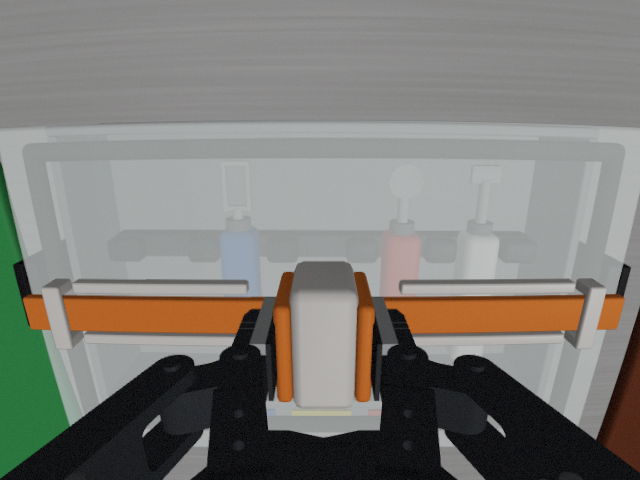

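View pics/x4.png

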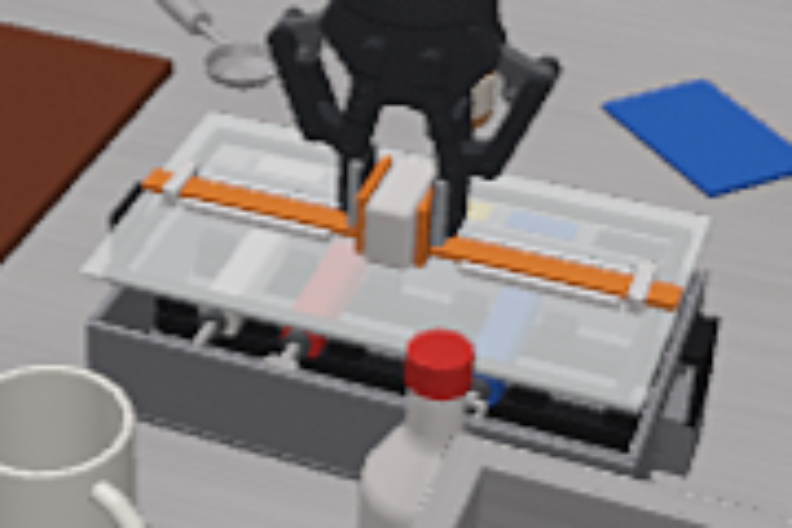

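```bash
python3 -m inch '[[-1,-0.005,-0.005,0.08,0],[-1,-0.005,-0.005,0.14,0],[-1,-0.005,-0.005,0.19,0],[-1,-0.005,-0.005,0.22,0],[-1,-0.005,-0.005,0.24,0],[-1,-0.005,-0.005,0.24,0]]'
python3 -c "
from h import *
go(.5778,.1147,.030,0)
s=read_state();im,d=grab_frame('wrist');cv2.imwrite('pics/y3.png',im)
im,d=grab_frame('scene');cv2.imwrite('pics/y4.png',cv2.resize(im[200:320,290:470],None,fx=4.4,fy=4.4))"
```

```text
time_s: 60.58
eef_pos: [0.5769, 0.114, 0.0313]
tool_rot: [3.141, -0.0, -0.001]
contact_force: [-6.3, -0.1, 7.2]
finger_gap: 0.0332
t 60.58 pos [0.5769 0.114  0.0313] yaw -0.01 tilt 0.03 | shift [ 0.007 -0.006  0.011] roll -0.0 | q6 1.67 F [-6.3 -0.1  7.2] gap 0.0332
```

View pics/y3.png

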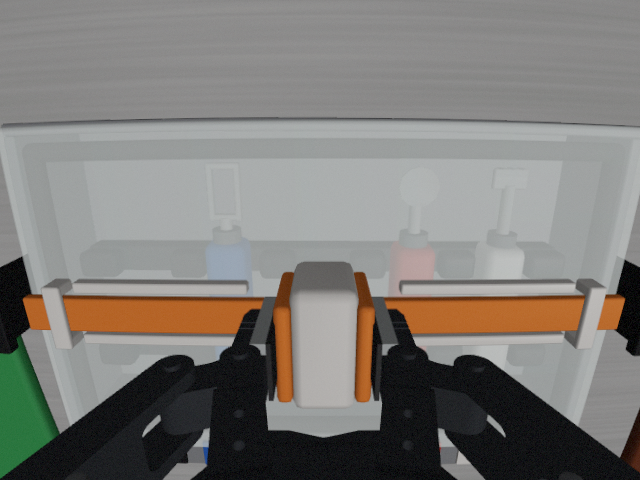

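View pics/y4.png

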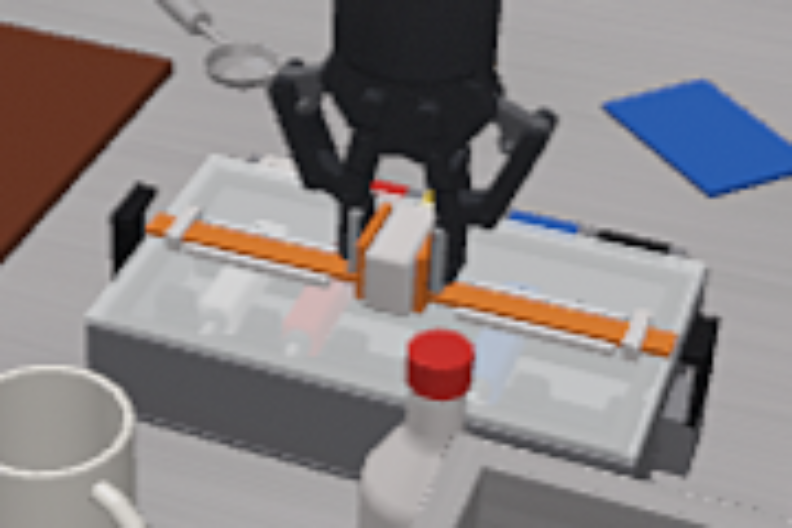

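```bash
python3 -m inch '[[-1,0.008,-0.004,0.01,0],[-1,0.008,-0.004,0.015,0],[-1,0.008,-0.004,0.015,0]]'
python3 -m inch '[[1,0,0,0,0],[1,0,0,0,0],[1,0,0,0,0],[1,0,0,0,0],[1,0,0,-0.3,0],[1,0,0,-0.6,0],[1,0,0,-1,0],[1,0,0,-1,0]]'
python3 -m inch '[[1,-0.2,0,-0.3,0],[1,-0.4,0,-0.6,0],[1,-0.6,0,-0.8,0],[1,-0.6,0,-0.8,0],[1,-0.6,0,-0.8,0]]'
python3 -c "
from h import *
s=read_state();im,d=grab_frame('wrist');cv2.imwrite('pics/z3.png',im);np.save('z3.npy',np.r_[s['eef_pos'],s['tool_rot']])
p,T=T_of('wrist',s)
for c in blobs(mask(im,'orange'),15): print('or',cv2.boundingRect(c))
im,d=grab_frame('scene');cv2.imwrite('pics/z4.png',cv2.resize(im[200:320,290:470],None,fx=4.4,fy=4.4))"
```

```text
time_s: 61.05
eef_pos: [0.5769, 0.114, 0.0312]
tool_rot: [3.14, -0.0, -0.003]
contact_force: [-12.2, -3.2, 14.7]
finger_gap: 0.0334
time_s: 62.05
eef_pos: [0.5817, 0.115, 0.1532]
tool_rot: [-3.14, 0.0, -0.018]
contact_force: [0.1, 0.1, 0.2]
finger_gap: 0.0856
time_s: 62.68
eef_pos: [0.5063, 0.1145, 0.2414]
tool_rot: [3.141, -0.0, -0.003]
contact_force: [-0.6, 0.2, -2.1]
finger_gap: 0.0856
or (198, 103, 102, 49)
or (349, 103, 100, 49)
or (168, 119, 22, 18)
or (458, 119, 21, 18)
```

View pics/z3.png

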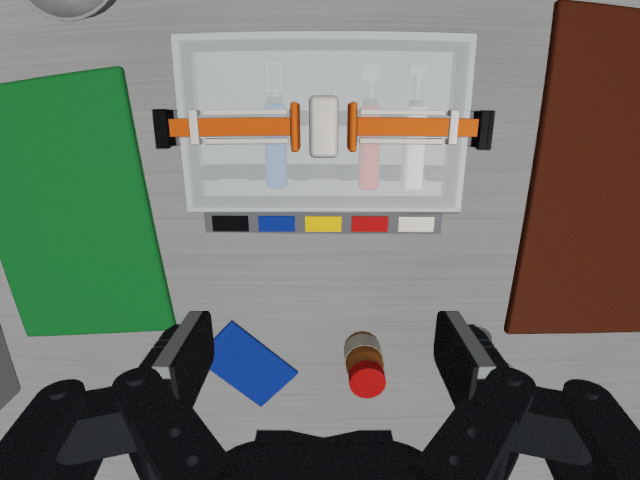

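View pics/z4.png

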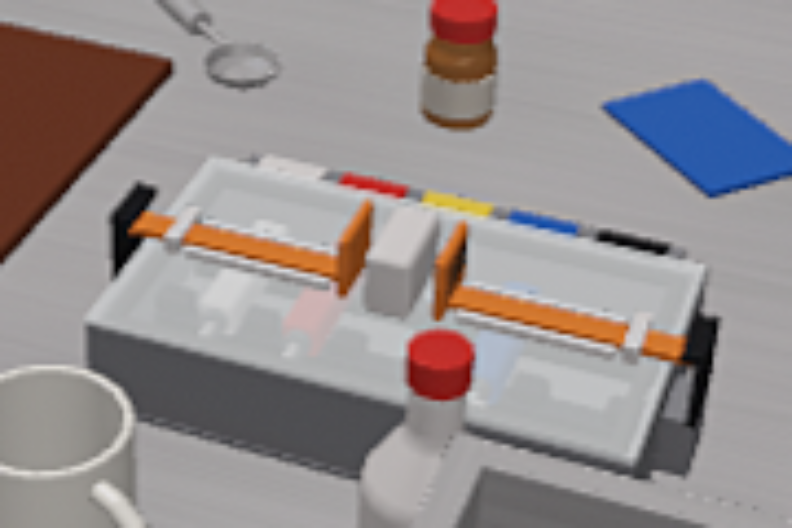

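```bash
python3 -c "
from h import *
s=read_state();im,d=grab_frame('wrist');p,T=T_of('wrist',s);m=mask(im,'orange')
e=plane('wrist',[[168,128],[479,128]],.063,s);print('tongue visible ends rel y',(e[:,1]-.115).round(4))
b=[cv2.boundingRect(c) for c in blobs(m,200)];print(b)
r=m[106:112];c=np.nonzero(r.any(0))[0];print('button cols',c.min(),c.max());e=plane('wrist',[[c.min(),108],[c.max()+1,108]],.090,s);print('outer face dist',abs(e[0,1]-e[1,1]))
def med(u,v):
  q=[]
  for du in range(-2,3):
    for dv in range(-1,2):
      n=und(p,[(u+du,v+dv)])[0];z=d[v+dv,u+du];q.append((T@np.r_[n*z,z,1])[:3])
  return np.median(q,0).round(4)
for uv in ((182,42),(466,42),(192,205),(456,205),(250,42),(400,205)): print(uv,med(*uv))
im,d=grab_frame('top');cv2.imwrite('pics/z5.png',im)
"
```

```text
tongue visible ends rel y [ 0.1383 -0.1392]
[(198, 102, 102, 49), (349, 102, 101, 49), (168, 118, 21, 18), (458, 118, 21, 18)]
button cols 290 356
outer face dist 0.05386113240318008
(182, 42) [0.6493 0.2364 0.0563]
(466, 42) [ 0.6493 -0.0082  0.0563]
(192, 205) [0.5051 0.2404 0.0563]
(456, 205) [ 0.5051 -0.0121  0.0564]
(250, 42) [0.6478 0.1772 0.0567]
(400, 205) [0.5049 0.0417 0.0565]
```

View pics/z5.png

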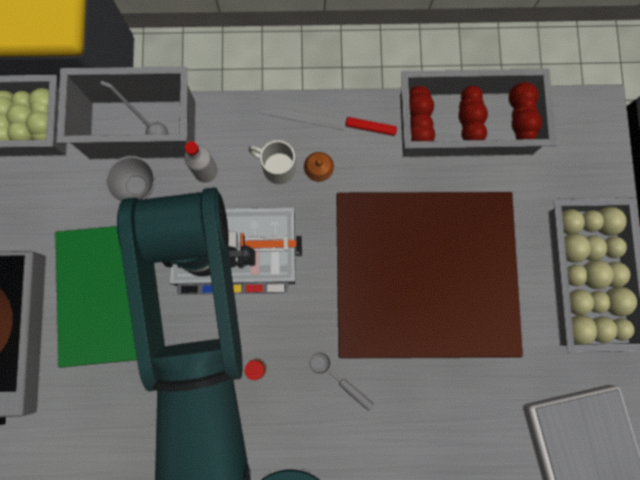

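The lid is flat (all points read 56.3 to 56.7 mm, against 57 nominal). The buttons are fully out (53.9 mm apart) and both tongues are under the keepers. The brown board is empty and the bystanders are unmoved. Handing in.

```bash
python3 -c "
from station import *
print(close_job()); print(read_state()['time_s'])"
```

```text
the job is handed in; nothing more can be done
None
the job is handed in; nothing more can be done
```

The job is done and handed in at about 63 s of the 210 s. There is no verdict from the station.

**What I did**
- Three tools were there: red, blue and white.
- I pinched the lid off and laid it on the green board the same way up.
- I put each tool in its labelled bay with the tip away from the labels, then pinched the lid back on.

**Last checks**
- **Tools:** all three handle tops read 35–37 mm above the counter, against 36 mm when home. White lies about 2 mm off its bay's centre, inside the notch. This was checked before the lid went back on; tools are still in place as seen through it.
- **Lid:** it sits flat, with plate points at 56.3–56.7 mm against 57 mm nominal.
- **Catches:** the buttons are 54 mm apart, which is fully out, and both tongues have run under the keepers.
- **Bystanders:** bottle, bowl, mug and onion show no movement in the top picture.

**What disagreed or needed mending**
- **Finger end:** the fingers really end about 36 mm behind the reported TCP. Two cameras showed this and a closing test confirmed it, so I worked with that offset.
- **Wrist camera:** its calibration was about 2 mm off sideways, which I corrected.
- **Blue tool:** it was knocked during the run, so I measured it again before picking it up.
- **White tool:** I set it back on the brown board once and regripped it higher, because the gripper would have come too close to the right-hand keeper.
- **Seating the lid:** I felt about 12 N sideways and 15 N upward while pressing it home, well under the limits.

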